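Feed, gauge and sort probe sleeves

TASK

Turn the feeder's crank slowly, top over towards the chute, so that the sleeves come out of the drum one at a time. Before letting out the next, pick each one out of the chute and try it on the gauge pin, pushing it on in line until it is fully home against the block or will go no further. Lay those that go home in the rectangular white tray and those stopped at the pin's nose in the round dish until the drum is empty, and leave the other things on the bench alone.

Things in the scene. Friction and masses are not known exactly. Their poses are not given: they have to be found in the camera images.
- feeder: Fixed rotary feeder with a clear drum housing. Origin: on the bench under the drum's axis, mid-width. x axis along the drum's axis, crank on the -x side (the robot's); outlet and chute on the -y side; z up. Housing 67 mm (x) x 150 mm (y), top at 217 mm; base plate 100 x 310 mm, 8 mm thick, reaching to y = -225 mm. A sleeve still inside has y above -70 mm in this frame.
- drum_axis (a point): Point on the drum's axis, mid-width, 138 mm above the bench; axes as the feeder's. Six vanes make six compartments 60 degrees apart in the drum; the first three hold one sleeve each and the fourth may, lying along the axis. Smooth inside: the vane below a sleeve tips outward as the drum turns and the sleeve rolls out down the chute.
- drum (a joint): Turn of drum and crank about the feeder's +x, rad; starts near 0, stops at -0.3 and 12.6. Growing values carry the drum's top over towards the outlet. Friction about 0.12 N m (3 N at the crank): stays where left. The first compartment lets its sleeve go somewhere from 0.75 to 1.1, each next one about 1.05 later (fourth: 3.9 to 4.25). The crank arm stands (joint - 0.52) rad from straight up, towards the outlet.
- crank_grip (a point): Grip point of the black crank handle, a round bar 14 mm across, parallel to the drum's axis and 42 mm from it, running from 48 to 110 mm out from the feeder's middle on its -x side; this point is 88 mm out (54 mm clear of the housing). It goes round with the drum. Pinched from above, the bar may turn between the fingers.
- cradle (a point): Centre of a sleeve at rest in the cradle, the V-shaped low end of the chute: 40 mm above the bench, 165 mm (level) from the drum's axis; axes as the feeder's, the sleeve lies along x. The chute is two rails 7 mm wide, 39 mm clear between them; side cheeks 56 mm apart rise to 56 mm above the bench. Fingers up to 30 mm wide can go down either side of the sleeve between the rails, to 10 mm above the bench.
- gauge: Fixed dark steel gauge stand. Origin: on the bench below the root of the pin; x axis along the pin, pointing from root to nose. Block behind the pin: 26 mm thick, 44 mm wide, top at 76 mm; foot 75 x 70 mm, 10 mm thick, reaching 27 mm in front of the block.
- pin_root (a point): Centre of the pin where it leaves the block's face, 60 mm above the bench; x axis along the pin towards its nose. A sleeve fully home has its centre 25 mm from here.
- pin_tip (a point): Nose of the horizontal gauge pin: 12 mm diameter, 45 mm long, the last 6 mm tapering to 6 mm.
- tray: Loose white rectangular plastic tray for sleeves that fit: 150 mm (x) x 160 mm (y), 25 mm high, walls and floor about 4 mm. Origin: centre of its underside.
- dish: Loose round steel dish for sleeves that are too tight: 160 mm across the rim, 25 mm high, walls 4 mm, floor 5 mm. Origin: centre of its underside.
- leaf_clip: Bystander: white plastic leaf clip, about 100 mm long, 14 mm high, on the bench; leave it alone. Origin: underside.
- leaf_clip_2: Bystander: a second leaf clip like the other, sometimes absent; leave it alone. Origin: underside.
- mouse: Bystander: black computer mouse 105 x 60 x 31 mm; leave it alone. Origin: centre of its underside.
- jar: Bystander: small amber specimen jar, 48 mm across, 60 mm high; leave it alone. Origin: centre of its underside.
- sleeve_a: Aluminium sleeve: octagonal tube, 28 mm across flats, 50 mm long, about 55 g; origin at its centre, x axis along the bore. Absent, or at the start in the drum's first compartment. Its bore either clears the 12 mm gauge pin (17 mm bore) or is too tight for it (9 mm bore): from outside they look alike.
- sleeve_b: Aluminium sleeve: octagonal tube, 28 mm across flats, 50 mm long, about 55 g; origin at its centre, x axis along the bore. Absent, or at the start in the drum's first compartment. Its bore either clears the 12 mm gauge pin (17 mm bore) or is too tight for it (9 mm bore): from outside they look alike.
- sleeve_c: Aluminium sleeve: octagonal tube, 28 mm across flats, 50 mm long, about 55 g; origin at its centre, x axis along the bore. Absent, or at the start in the drum's second compartment. Its bore either clears the 12 mm gauge pin (17 mm bore) or is too tight for it (9 mm bore): from outside they look alike.
- sleeve_d: Aluminium sleeve: octagonal tube, 28 mm across flats, 50 mm long, about 55 g; origin at its centre, x axis along the bore. Absent, or at the start in the drum's second compartment. Its bore either clears the 12 mm gauge pin (17 mm bore) or is too tight for it (9 mm bore): from outside they look alike.
- sleeve_e: Aluminium sleeve: octagonal tube, 28 mm across flats, 50 mm long, about 55 g; origin at its centre, x axis along the bore. Absent, or at the start in the drum's third compartment. Its bore either clears the 12 mm gauge pin (17 mm bore) or is too tight for it (9 mm bore): from outside they look alike.
- sleeve_f: Aluminium sleeve: octagonal tube, 28 mm across flats, 50 mm long, about 55 g; origin at its centre, x axis along the bore. Absent, or at the start in the drum's third compartment. Its bore either clears the 12 mm gauge pin (17 mm bore) or is too tight for it (9 mm bore): from outside they look alike.
- sleeve_g: Aluminium sleeve: octagonal tube, 28 mm across flats, 50 mm long, about 55 g; origin at its centre, x axis along the bore. Absent, or at the start in the drum's fourth compartment. Its bore either clears the 12 mm gauge pin (17 mm bore) or is too tight for it (9 mm bore): from outside they look alike.
- sleeve_h: Aluminium sleeve: octagonal tube, 28 mm across flats, 50 mm long, about 55 g; origin at its centre, x axis along the bore. Absent, or at the start in the drum's fourth compartment. Its bore either clears the 12 mm gauge pin (17 mm bore) or is too tight for it (9 mm bore): from outside they look alike.
Things that resemble listed ones, but are neither listed nor needed, are in the scene too. Leave any orange or purple look-alike of the tray alone. What is shaped like the dish but orange is not meant.

How it is judged:
By the outcome, as a careful person would: the job done as asked, in the order asked, and still so for the second after the job is handed in, with the robot touching nothing.
Of sleeve_a, sleeve_b only 1 to 1 are there at a start; the rules pass over those that are not, and their reading is None.
Of sleeve_c, sleeve_d only 1 to 1 are there at a start; the rules pass over those that are not, and their reading is None.
Of sleeve_e, sleeve_f only 1 to 1 are there at a start; the rules pass over those that are not, and their reading is None.
Of sleeve_g, sleeve_h, leaf_clip_2 only 1 to 1 are there at a start; the rules pass over those that are not, and their reading is None.
At some moment in a run one of tray, dish may be knocked a few centimetres aside while the robot is not near it.
Once in a run the grip may slacken for a moment while it holds something.
It also fails if it takes over 210 s, if anything falls off the work surface, if the arm or the gripper's body presses on something with over 40 N, if the wrist force passes 120 N, or if a joint passes its speed limit or range.

ROBOT

A 6-joint arm with a two-finger parallel gripper is mounted at the origin on the work surface. World frame = base frame: x ahead of the robot, y to its left, z up, the work surface at z = 0. Lengths are in m, angles in degrees, forces in N, time in s.
With the tool pointing down it reaches from about 0.25 to 0.725 m from the base axis. Payload 9.7 kg.
Tool frame: the origin (TCP) lies at the centre of the arm's flange, where the gripper is bolted on; the fingertips stand 173 mm ahead of it and the grasp point (between the pads) lies 155 mm ahead of it; z points along the fingers, y is the line along which they close (so a half turn about z gives the same grasp; the last joint's range is limited). The gripper opens to 85 mm and grips with 20 to 120 N. Pads are 22 mm wide; open, the fingers measure 114 mm over their backs; the gripper's body (76 mm by 85 mm) begins 54 mm behind the grasp point. The pads swing forward as they close: fully open they stand 13 mm farther back than shut.
Start: joints at [-71.276, 4.979, 10.078, 95.1, 0, 90], TCP at [0.177, -0.521, 0.405] pointing down, gripper open.
Joint ranges: [-179.16, 179.16], [-48.56, 103.87], [-65.8, 70.77], [-126.05, 130.52], [-82.76, 87.17], [-180, 180]. Speed limits (degrees/s): [127.2, 127.2, 147.25, 180, 180, 180].

INTERFACE

Orientations are given as [roll, pitch, yaw] about the fixed x, y, z axes, in that order (R = Rz(yaw) Ry(pitch) Rx(roll)).
In Python, from workcell import monitor, camera, get_calibration, bot gives the robot as it stands.
- The arm moves only by the tool carry_out, never from a script. Its argument "targets" is text: rows parted by semicolons, each of 7 numbers parted by spaces: the shift along the tool's x, y, z in units of 0.04 m (1.0 is 0.04 m), then the turn, a rotation vector about the tool's x, y, z in units of 0.1 rad (1.0 is 0.1 rad), then the opening, from -1 (shut) to 1 (fully open), so that 0 is half open. A call has exactly 8 rows; each row shifts and turns the commanded pose from where the row before left it, along the tool's axes as they then stand; what a row does not reach is not made up. A row lasts 1/12 s, in which the tool goes at most 41.7 mm and 7.16 degrees, less where a joint would pass 70% of its speed; a pose out of reach is approached as far as the arm can. A call with a number of a shift or a turn outside -1 to 1 is refused whole. A call with a gripper value outside its range is refused whole. The fingers move at their own pace and stop on an object; "newtons" is the grip in N (left out, the last holds). Time passes only in rows, so rows that do not move let the fingers close, or fill a call up. It gives the time, the measured TCP pose, the force, the opening and the grip force at its end, in the units of the state.
- monitor.get_obs(): the state, without advancing time (a new reading comes with each control period).
- camera(name): name is "scene" or "top" or "wrist"; returns the picture (420x560x3 uint8, red, green, blue); there is no depth.
- get_calibration(name): a dict with "fx", "fy", "cx", "cy" (pixels), "view" (4x4, takes a point from world to camera coordinates). Camera axes: x right, y down, z forward; pixel columns grow to the right and rows downward; lengths in m; the calibration is good to about 2 mm. A picture is of the moment at which its call begins: read the wrist's pose just before it. get_calibration takes no time and is no camera call; for the wrist camera it gives the pose at the moment of the call.
- bot.job_done(): hands the job in; it is judged then, once.
The state is a dict: "time": time; "q": joint angles; "qd": joint speeds; "joint_efforts": joint torques, N m; "ee_pos": TCP position; "tcp_rot": TCP orientation; "wrist_force": force on the tool from outside, world axes, zero at the start; "torque": the same for the moment, N m; "opening": finger opening in m; "grasp_force": force on a finger pad.
Only numpy, scipy, OpenCV 4.12 (cv2) and the standard library are available. Lean on these libraries where they do the work, as an engineer would, in place of code of your own. Each camera call takes 0.05 s, during which the arm holds its last target. There are 200 camera calls.

## Working session

There is one attempt and no reset: what is moved stays moved. The work goes in short steps, Python scripts to look and compute and a tool call to move; the robot and the scene stay as the last step left them, time stands still between calls to the robot, and variables do not carry over. Pictures are saved under pics/ and viewed, at most 14 in all, crops included, and the job is handed in when it is done.

Besides the shell and the picture viewer there is one more tool, called after "Call:" as name(argument=value, ...) on one line, values as JSON. carry_out: Moves the arm, as the interface text tells. Shifts and turns lie within -1 to 1; 1 stands for 0.04 m of shift or 0.1 rad of turn. Its arguments: {"type":"object","properties":{"targets":{"type":"string"},"newtons":{"type":"number"}},"required":["targets"]}

```bash
ls; mkdir -p pics; python3 - <<'E'
from workcell import monitor, camera, get_calibration, bot
import cv2,numpy as np
o=monitor.get_obs();print({k:np.round(v,3).tolist() for k,v in o.items()})
for n in("scene","top"):
    cv2.imwrite(f"pics/{n}0.png",cv2.cvtColor(camera(n),cv2.COLOR_RGB2BGR))
    c=get_calibration(n);print(n,c['fx'],c['cx'],c['cy'],np.round(c['view'],3).tolist())
E
```

```text
pics
{'time': 0.0, 'q': [-71.276, 5.011, 10.034, 95.1, 0.001, 90.0], 'qd': [0.045, -0.02, 0.044, -0.025, -0.079, 0.091], 'joint_efforts': [-0.002, -52.04, 46.48, 0.017, -0.0, -0.0], 'ee_pos': [0.177, -0.521, 0.404], 'tcp_rot': [-179.923, -0.001, 18.724], 'wrist_force': [0.484, 0.743, 0.105], 'torque': [-0.007, 0.0, -0.046], 'grasp_force': 0.0, 'opening': 0.085}
scene 380.02834997720737 283.77782206313276 209.20175162600125 [[-0.602, 0.798, -0.02, 0.391], [0.6, 0.436, -0.671, -0.168], [-0.527, -0.416, -0.741, 1.258], [0.0, 0.0, 0.0, 1.0]]
top 493.44395320455976 272.1741542439106 208.75617123173862 [[-0.03, -1.0, -0.009, -0.098], [-0.989, 0.031, -0.148, 0.517], [0.148, 0.004, -0.989, 1.55], [0.0, 0.0, 0.0, 1.0]]
```

View pics/scene0.png

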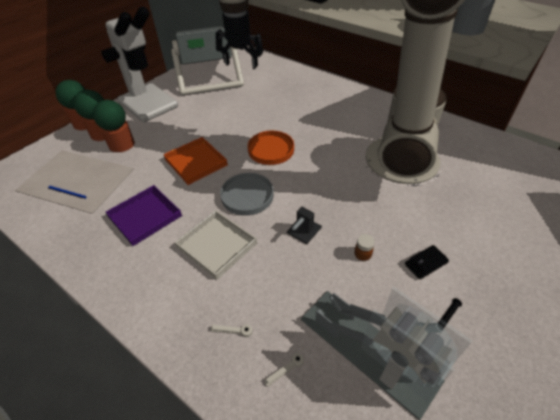

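View pics/top0.png

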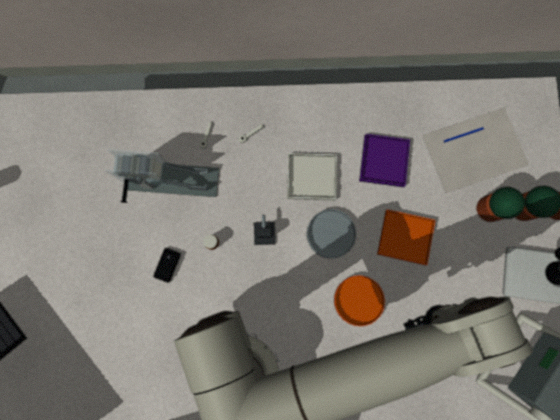

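Candidates: white tray at top (314,176), not purple (386,160) or orange (406,237). Steel dish at (332,232), not orange (359,300). The feeder is at (135–220,150–195), with its crank handle at (124,190). The gauge is at (264,232), with its pin pointing up in the image. Both leaf clips are present, at (208,135) and (253,132), so the drum holds three sleeves. Next is a closer crop.

```bash
cat > h.py <<'E'
from workcell import monitor, camera, get_calibration, bot
import cv2,numpy as np
def ray(n,u,v,c=None):
    c=c or get_calibration(n);V=np.array(c['view']);R=V[:3,:3];t=V[:3,3]
    return -R.T@t, R.T@np.array([(u-c['cx'])/c['fx'],(v-c['cy'])/c['fy'],1])
def onz(n,u,v,z,c=None):
    o,d=ray(n,u,v,c);return o+d*(z-o[2])/d[2]
def proj(n,p,c=None):
    c=c or get_calibration(n);V=np.array(c['view']);q=V[:3,:3]@np.array(p)+V[:3,3]
    return np.array([c['fx']*q[0]/q[2]+c['cx'],c['fy']*q[1]/q[2]+c['cy']])
def shot(n,name,box=None,s=1):
    im=cv2.cvtColor(camera(n),cv2.COLOR_RGB2BGR);cv2.imwrite(f"pics/{name}_full.png",im)
    if box:
        a,b,c,d=box;im=im[b:d,a:c]
    cv2.imwrite(f"pics/{name}.png",cv2.resize(im,None,fx=s,fy=s,interpolation=cv2.INTER_CUBIC));return im
E
python3 - <<'E'
from h import *
a=cv2.imread('pics/top0.png')[120:260,100:300];b=cv2.imread('pics/scene0.png')[200:420,280:480]
g=lambda im,s:np.clip(cv2.resize(im,None,fx=s,fy=s,interpolation=cv2.INTER_CUBIC)*1.5,0,255).astype('uint8')
cv2.imwrite('pics/a.png',g(a,4));cv2.imwrite('pics/b.png',g(b,2.7))
E
```

```text
(no output)
```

View pics/a.png

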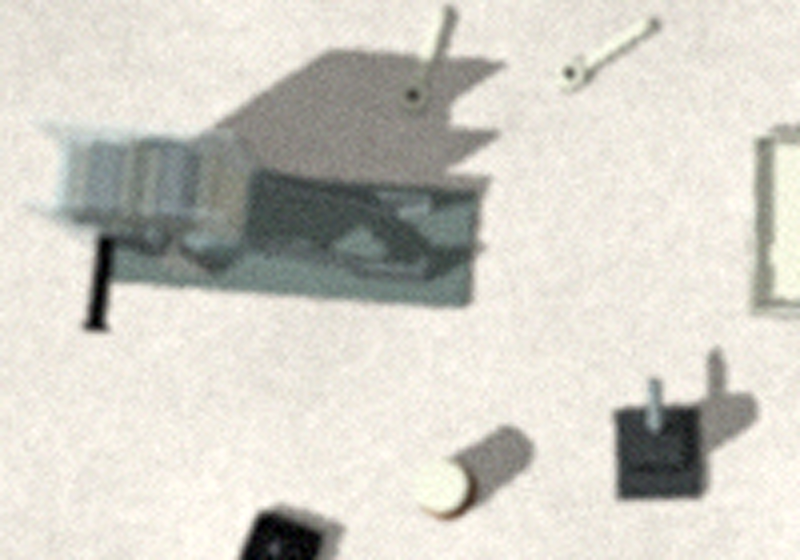

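View pics/b.png

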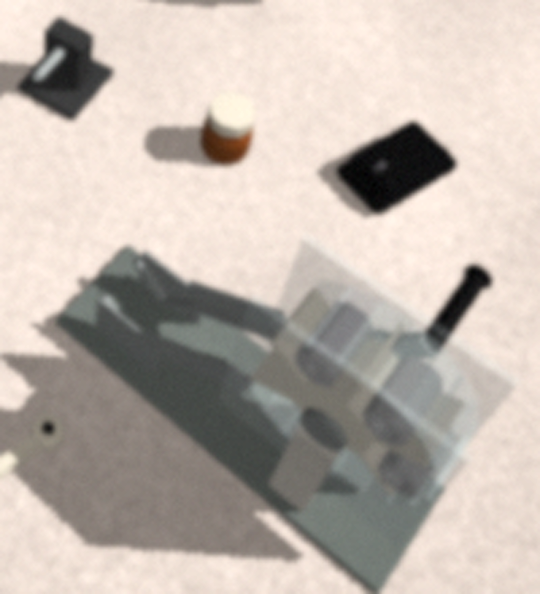

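```bash
python3 - <<'E'
from h import *
A=lambda u,v,z:np.round(onz('top',100+u/4-.4,120+v/4-.4,z),4)
B=lambda u,v,z:np.round(onz('scene',280+u/2.7-.3,200+v/2.7-.3,z),4)
print('base',A(485,181,.008),A(470,305,.008),A(112,278,.008))
print('baseS',B(375,592,.008),B(58,318,.008),B(130,247,.008))
print('gauge foot',A(615,410,.01),A(700,406,.01),A(702,495,.01),A(618,497,.01))
print('pin',A(655,380,.06),A(655,430,.06),'S',B(37,77,.06),B(63,50,.06))
print('crank',A(107,238,.174),A(95,327,.174),'S',B(437,340,.174),B(480,272,.174))
im=cv2.imread('pics/top0.png');hsv=cv2.cvtColor(im,cv2.COLOR_BGR2HSV)
for n,(u,v) in dict(tray=(314,176),dish=(332,232)).items():
    print(n,np.round(onz('top',u,v,.02),3))
print('clips',A(412,95,.01),A(450,10,.01),A(572,72,.01),A(655,22,.01),'jar',A(443,487,.06),'mouse',A(285,540,.03))
print('traycorners',[np.round(onz('top',u,v,.025),3) for u,v in((290,153),(339,153),(337,199),(289,198))])
E
```

```text
base [0.6717 0.0525 0.008 ] [0.5674 0.0664 0.008 ] [0.5993 0.3624 0.008 ]
baseS [0.6996 0.3635 0.008 ] [0.6626 0.0604 0.008 ] [0.5682 0.0729 0.008 ]
gauge foot [ 0.4763 -0.0511  0.01  ] [ 0.4775 -0.1205  0.01  ] [ 0.4048 -0.1199  0.01  ] [ 0.4052 -0.0518  0.01  ]
pin [ 0.4931 -0.0855  0.06  ] [ 0.4533 -0.0844  0.06  ] S [ 0.4923 -0.0856  0.06  ] [ 0.4494 -0.0851  0.06  ]
crank [0.5965 0.3164 0.174 ] [0.5296 0.3244 0.174 ] S [0.5936 0.3181 0.174 ] [0.5275 0.323  0.174 ]
tray [ 0.621 -0.254  0.02 ]
dish [ 0.435 -0.305  0.02 ]
clips [0.7469 0.1124 0.01  ] [0.8197 0.0797 0.01  ] [ 0.7624 -0.0219  0.01  ] [ 0.8036 -0.0926  0.01  ] jar [0.4134 0.0835 0.06  ] mouse [0.3774 0.2143 0.03  ]
traycorners [array([ 0.7  , -0.178,  0.025]), array([ 0.695, -0.34 ,  0.025]), array([ 0.542, -0.325,  0.025]), array([ 0.55 , -0.17 ,  0.025])]
```

Call:
carry_out(targets="0 0 -0.3 0 0 -1 1;0 0 -0.3 0 0 -1 1;0 0 0 0 0 -1 1;0 0 0 0 0 -1 1;0 0 0 0 0 -1 1;0 0 0 0 0 -1 1;0 0 0 0 0 -1 1;0 0 0 0 0 -1 1")

```text
time: 0.77
ee_pos: [0.1766, -0.5209, 0.4283]
tcp_rot: [-180.0, -0.0, 64.8]
wrist_force: [-0.8, 0.3, 0.7]
opening: 0.0852
grasp_force: 0.0
```

```bash
python3 - <<'E'
from h import *
o=monitor.get_obs();print({k:np.round(o[k],3).tolist() for k in('time','q','ee_pos','tcp_rot')})
c=get_calibration('wrist');print(c['fx'],np.round(c['view'],3).tolist(),ray('wrist',280,210,c))
E
```

```text
{'time': 0.767, 'q': [-71.276, 5.616, 13.404, 97.836, 0.001, 43.88], 'ee_pos': [0.177, -0.521, 0.428], 'tcp_rot': [-179.967, -0.035, 64.843]}
375.4060058113033 [[0.905, -0.426, -0.001, -0.379], [-0.406, -0.863, 0.301, -0.423], [-0.129, -0.272, -0.954, 0.284], [0.0, 0.0, 0.0, 1.0]] (array([ 0.20811035, -0.44969741,  0.39747492]), array([-0.13121869, -0.27994561, -0.95104835]))
```

Call:
carry_out(targets="0 0 0 0 0 -1 1;0 0 0 0 0 -1 1;0 0 0 0 0 -1 1;0 0 0 0 0 -1 1;0 0 0 0 0 -1 1;0 0 0 0 0 -1 1;0 0 0 0 0 -1 1;0 0 0 0 0 -1 1")

```text
time: 1.43
ee_pos: [0.1765, -0.5209, 0.4282]
tcp_rot: [180.0, -0.0, 110.7]
wrist_force: [0.2, 0.3, -0.7]
opening: 0.085
grasp_force: 0.0
```

Call:
carry_out(targets="0 0 0 0 0 -1 1;0 0 0 0 0 -1 1;0 0 0 0 0 -1 1;0 0 0 0 0 -1 1;0 0 0 0 0 -1 1;0 0 0 0 0 -1 1;0 0 0 0 0 -1 1;0 0 0 0 0 -1 1")

```text
time: 2.1
ee_pos: [0.1766, -0.5209, 0.4283]
tcp_rot: [180.0, -0.0, 156.5]
wrist_force: [0.1, -0.1, -0.2]
opening: 0.0854
grasp_force: 0.0
```

Call:
carry_out(targets="0 0 0 0 0 -1 1;0 0 0 0 0 -1 1;0 0 0 0 0 -1 1;-0.28 1 0 0 0 0 1;-0.28 1 0 0 0 0 1;-0.28 1 0 0 0 0 1;-0.28 1 0 0 0 0 1;-0.28 1 0 0 0 0 1")

```text
time: 2.77
ee_pos: [0.2552, -0.3269, 0.4282]
tcp_rot: [180.0, -0.0, 173.4]
wrist_force: [1.0, -0.4, 0.7]
opening: 0.0855
grasp_force: 0.0
```

Call:
carry_out(targets="-0.28 1 0 0 0 0 1;-0.28 1 0 0 0 0 1;-0.28 1 0 0 0 0 1;-0.28 1 0 0 0 0 1;-0.28 1 0 0 0 0 1;-0.28 1 0 0 0 0 1;-0.28 1 0 0 0 0 1;-0.28 1 0 0 0 0 1")

```text
time: 3.43
ee_pos: [0.3807, -0.0188, 0.4287]
tcp_rot: [-180.0, 0.0, 173.4]
wrist_force: [0.7, -0.8, 0.8]
opening: 0.0852
grasp_force: 0.0
```

Call:
carry_out(targets="-0.28 1 0 0 0 0 1;-0.28 1 0 0 0 0 1;-0.28 1 0 0 0 0 1;-0.28 1 0 0 0 0 1;-0.28 1 0 0 0 0 1;-0.28 1 0 0 0 0 1;-0.28 1 0 0 0 0 1;0 0 0 0 0 0 1")

```text
time: 4.1
ee_pos: [0.4927, 0.2537, 0.4251]
tcp_rot: [-179.9, -0.2, 173.6]
wrist_force: [0.7, 0.2, -0.2]
opening: 0.0857
grasp_force: 0.0
```

```bash
python3 - <<'E'
from h import *
o=monitor.get_obs();print({k:np.round(o[k],3).tolist() for k in('time','q','ee_pos','tcp_rot')})
shot('wrist','w1')
E
```

```text
{'time': 4.1, 'q': [27.232, 6.205, 13.689, 97.687, 0.064, 33.592], 'ee_pos': [0.493, 0.254, 0.425], 'tcp_rot': [-179.942, -0.204, 173.639]}
```

View pics/w1.png

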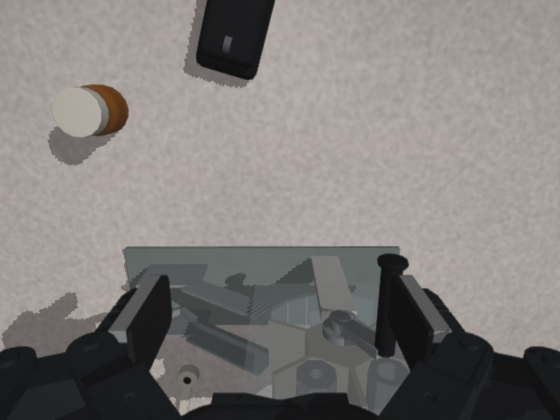

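The wrist view shows the near base-plate edge from (124,247) to (400,247). The crank bar runs from its knob at (393,262) to (387,355).

```bash
python3 - <<'E'
from h import *
W=lambda u,v,z:onz('wrist',u,v,z)
a=W(124,247,.008);b=W(400,247,.008);print(a,b,np.linalg.norm(b-a),np.degrees(np.arctan2(-(b-a)[0],(b-a)[1])))
for z in(.174,):print(W(393,262,z),W(387,355,z))
# feeder estimate
yaw=np.radians(-6.2);X=np.array([np.cos(yaw),np.sin(yaw)]);Y=np.array([-X[1],X[0]])
e=[(0.6717,0.0525),(0.5674,0.0664),(0.6626,.0604),(.5682,.0729),a[:2]];f=[(.05,-.225),(-.05,-.225),(.05,-.225),(-.05,-.225),(-.05,-.225)]
e+=[b[:2],(.6996,.3635),(.5993,.3624)];f+=[(-.05,.085),(.05,.085),(-.05,.085)]
e=np.array(e);f=np.array(f)
f0=f-f.mean(0);e0=e-e.mean(0);U,S,Vt=np.linalg.svd(f0.T@e0);R=(U@Vt).T
o=e.mean(0)-R@f.mean(0);print('origin',o,'yaw',np.degrees(np.arctan2(R[1,0],R[0,0])),'res',np.round(e-(f@R.T+o),4).tolist())
print('cradle',o+R@[0,-.165],'grip',o+R@[-.088,.0209],'barends',o+R@[-.11,.0209],o+R@[-.048,.0209])
E
```

```text
[0.56157694 0.0689132  0.008     ] [0.59602088 0.37587138 0.008     ] 0.3088846258675787 -6.402406600142614
[0.52784504 0.32199721 0.174     ] [0.59969416 0.31620601 0.174     ]
origin [0.63958611 0.28471103] yaw -5.993238917956702 res [[0.0059, -0.0032], [0.001, 0.0002], [-0.0032, 0.0047], [0.0018, 0.0067], [-0.0048, 0.0028], [-0.0027, 0.0014], [0.0014, -0.0005], [0.0006, -0.0121]]
cradle [0.62235828 0.12061288] grip [0.55424929 0.31468497] barends [0.53236954 0.31698202] [0.59403066 0.31050853]
```

Call:
carry_out(targets="-0.65 0.98 0 0 0 0 1;-0.66 0.98 0 0 0 0 1;0 0 0.8 0 0 0 1;0 0 0.8 0 0 0 1;0 0 0.9 0 0 0 1;0 0 0 0 0 0 1;0 0 0 0 0 0 1;0 0 0 0 0 0 1")

```text
time: 4.82
ee_pos: [0.5447, 0.3112, 0.3315]
tcp_rot: [179.9, 0.1, 173.4]
wrist_force: [0.4, 0.5, -0.3]
opening: 0.0852
grasp_force: 0.0
```

```bash
python3 - <<'E'
from h import *
o=monitor.get_obs();print({k:np.round(o[k],3).tolist() for k in('time','q','ee_pos','tcp_rot','wrist_force')})
shot('wrist','w2')
E
```

```text
{'time': 4.817, 'q': [29.741, 14.759, 13.116, 88.203, -0.001, 36.349], 'ee_pos': [0.545, 0.311, 0.332], 'tcp_rot': [179.91, 0.125, 173.392], 'wrist_force': [0.434, 0.497, -0.335]}
```

View pics/w2.png

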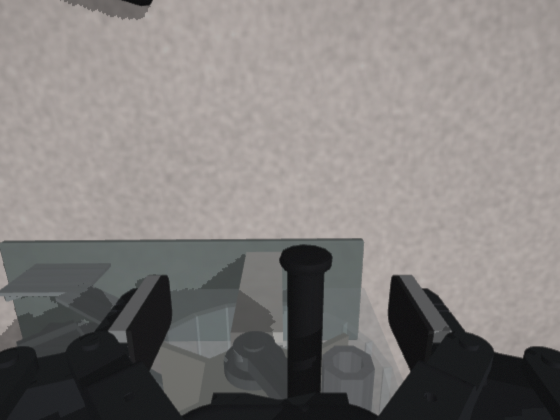

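The bar at u≈305 is about 10 mm to the +y side of the pad midline (u≈280). I'll correct that and close.

Call:
carry_out(targets="-0.16 0.24 0.1 0 0 0 1;0 0 0 0 0 0 -1;0 0 0 0 0 0 -1;0 0 0 0 0 0 -1;0 0 0 0 0 0 -1;0 0 0 0 0 0 -1;0 0 0 0 0 0 -1;0 0 0 0 0 0 -1", newtons=30)

```text
time: 5.53
ee_pos: [0.552, 0.3205, 0.3251]
tcp_rot: [180.0, 0.0, 173.4]
wrist_force: [-0.4, 0.6, 1.8]
opening: 0.0129
grasp_force: 29.2
```

```bash
cat >> h.py <<'E'
O0=np.array([.638,.2857]);_y=np.radians(-6.3);RF=np.array([[np.cos(_y),-np.sin(_y)],[np.sin(_y),np.cos(_y)]])
def st():
    o=monitor.get_obs();print({k:np.round(o[k],3).tolist() for k in('time','ee_pos','tcp_rot','wrist_force','opening','grasp_force')},'q',np.round(o['q'],0).tolist())
    p=np.array(o['ee_pos']);print('feeder xy',np.round(RF.T@(p[:2]-O0),4),'grasp z',round(p[2]-.155,4));return o
def to(t,yaw=None):
    o=monitor.get_obs();p=np.array(o['ee_pos']);a=np.radians(o['tcp_rot'][2] if yaw is None else yaw)
    d=np.array(t)-p;u=np.array([d[0]*np.cos(a)+d[1]*np.sin(a),d[0]*np.sin(a)-d[1]*np.cos(a),-d[2]])/.04
    print('units',np.round(u,2));return u
E
python3 - <<'E'
from h import *
st()
E
```

```text
{'time': 5.533, 'ee_pos': [0.552, 0.32, 0.325], 'tcp_rot': [179.977, 0.02, 173.43], 'wrist_force': [-0.384, 0.553, 1.78], 'opening': 0.013, 'grasp_force': 29.165} q [30.0, 16.0, 14.0, 88.0, 0.0, 37.0]
feeder xy [-0.0893  0.0251] grasp z 0.1701
```

```bash
cat >> h.py <<'E'
def arc(a,b,n):
    t=np.linspace(a,b,n+1);y=-.042*np.sin(t);z=.138+.042*np.cos(t)
    for i in range(0,n,8):print('; '.join(f"0 {dy:.2f} {dz:.2f} 0 0 0 -1" for dy,dz in list(zip(np.diff(y)/.04,-np.diff(z)/.04))[i:i+8]))
E
python3 - <<'E'
from h import *
arc(-.66,.72,24)
E
```

```text
0 -0.05 -0.04 0 0 0 -1; 0 -0.05 -0.03 0 0 0 -1; 0 -0.05 -0.03 0 0 0 -1; 0 -0.05 -0.03 0 0 0 -1; 0 -0.06 -0.02 0 0 0 -1; 0 -0.06 -0.02 0 0 0 -1; 0 -0.06 -0.02 0 0 0 -1; 0 -0.06 -0.01 0 0 0 -1
0 -0.06 -0.01 0 0 0 -1; 0 -0.06 -0.01 0 0 0 -1; 0 -0.06 -0.00 0 0 0 -1; 0 -0.06 0.00 0 0 0 -1; 0 -0.06 0.00 0 0 0 -1; 0 -0.06 0.01 0 0 0 -1; 0 -0.06 0.01 0 0 0 -1; 0 -0.06 0.01 0 0 0 -1
0 -0.06 0.02 0 0 0 -1; 0 -0.06 0.02 0 0 0 -1; 0 -0.06 0.02 0 0 0 -1; 0 -0.05 0.03 0 0 0 -1; 0 -0.05 0.03 0 0 0 -1; 0 -0.05 0.03 0 0 0 -1; 0 -0.05 0.04 0 0 0 -1; 0 -0.05 0.04 0 0 0 -1
```

Call:
carry_out(targets="0 -0.05 -0.04 0 0 0 -1; 0 -0.05 -0.03 0 0 0 -1; 0 -0.05 -0.03 0 0 0 -1; 0 -0.05 -0.03 0 0 0 -1; 0 -0.06 -0.02 0 0 0 -1; 0 -0.06 -0.02 0 0 0 -1; 0 -0.06 -0.02 0 0 0 -1; 0 -0.06 -0.01 0 0 0 -1")

```text
time: 6.2
ee_pos: [0.5501, 0.3043, 0.3339]
tcp_rot: [179.7, 0.1, 173.5]
wrist_force: [0.1, 11.1, 4.8]
opening: 0.0129
grasp_force: 29.5
```

Call:
carry_out(targets="0 -0.06 -0.01 0 0 0 -1; 0 -0.06 -0.01 0 0 0 -1; 0 -0.06 0 0 0 0 -1; 0 -0.06 0 0 0 0 -1; 0 -0.06 0 0 0 0 -1; 0 -0.06 0.01 0 0 0 -1; 0 -0.06 0.01 0 0 0 -1; 0 -0.06 0.01 0 0 0 -1")

```text
time: 6.87
ee_pos: [0.5479, 0.285, 0.3343]
tcp_rot: [179.7, 0.1, 173.5]
wrist_force: [-0.7, 8.2, 7.3]
opening: 0.0131
grasp_force: 30.0
```

```bash
python3 - <<'E'
from h import *
st()
E
```

```text
{'time': 6.867, 'ee_pos': [0.548, 0.285, 0.334], 'tcp_rot': [179.713, 0.136, 173.497], 'wrist_force': [-0.744, 8.203, 7.329], 'opening': 0.013, 'grasp_force': 29.982} q [27.0, 13.0, 12.0, 88.0, 0.0, 34.0]
feeder xy [-0.0895 -0.0106] grasp z 0.1793
```

Call:
carry_out(targets="0 -0.06 0.02 0 0 0 -1; 0 -0.06 0.02 0 0 0 -1; 0 -0.06 0.02 0 0 0 -1; 0 -0.05 0.03 0 0 0 -1; 0 -0.05 0.03 0 0 0 -1; 0 -0.05 0.03 0 0 0 -1; 0 -0.05 0.04 0 0 0 -1; 0 -0.03 0.03 0 0 0 -1")

```text
time: 7.53
ee_pos: [0.5462, 0.2684, 0.3248]
tcp_rot: [179.8, 0.1, 173.5]
wrist_force: [0.4, 7.5, 8.3]
opening: 0.0128
grasp_force: 30.1
```

```bash
python3 - <<'E'
from h import *
st();print(proj('scene',[*(O0+RF@[0,-.165]),.04]),proj('top',[*(O0+RF@[0,-.165]),.04]))
b=cv2.resize(shot('scene','s1',(290,260,400,360)),None,fx=4,fy=4,interpolation=2)
a=cv2.resize(shot('top','t1',(150,130,260,230)),None,fx=4,fy=4,interpolation=2)
cv2.imwrite('pics/c1.png',np.clip(np.hstack([b,a])*1.4,0,255)[:,:800].astype('uint8'))
E
```

```text
{'time': 7.533, 'ee_pos': [0.546, 0.268, 0.325], 'tcp_rot': [179.773, 0.118, 173.478], 'wrist_force': [0.405, 7.482, 8.341], 'opening': 0.013, 'grasp_force': 30.131} q [26.0, 12.0, 9.0, 87.0, 0.0, 33.0]
feeder xy [-0.0894 -0.0272] grasp z 0.1698
[334.7633433  311.77967537] [198.7106365  178.74023246]
```

View pics/c1.png

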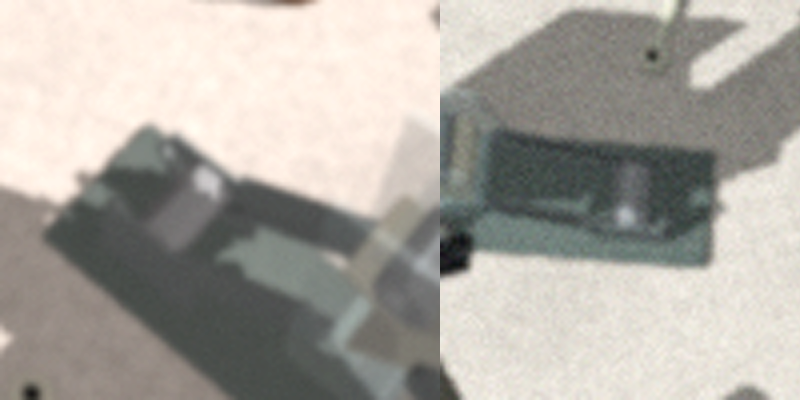

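Call:
carry_out(targets="0 0 0 0 0 0 0.4;0 0 0 0 0 0 0.4;0 0 0 0 0 0 0.4;0 0 -0.8 0 0 0 0.4;0 0 -0.9 0 0 0 0.4;0 0 -0.9 0 0 0 0.4;-0.56 -0.86 0 0 0 0 0.4;-0.56 -0.86 0 0 0 0 0.4")

```text
time: 8.3
ee_pos: [0.5825, 0.1948, 0.4301]
tcp_rot: [179.9, 0.2, 173.6]
wrist_force: [0.6, 0.1, -1.1]
opening: 0.0595
grasp_force: 0.0
```

Call:
carry_out(targets="-0.56 -0.86 0 0 0 0 0.4;-0.56 -0.86 0 0 0 0 0.4;0 0 0.8 0 0 0 0.4;0 0 0.8 0 0 0 0.4;0 0 0.8 0 0 0 0.4;0 0 0 0 0 0 0.4;0 0 0 0 0 0 0.4;0 0 0 0 0 0 0.4")

```text
time: 8.97
ee_pos: [0.6194, 0.1208, 0.3336]
tcp_rot: [180.0, 0.1, 173.4]
wrist_force: [0.2, 0.1, 0.1]
opening: 0.06
grasp_force: 0.0
```

```bash
python3 - <<'E'
from h import *
st();to([.6199,.1217,.194]);shot('wrist','w3')
print(proj('wrist',[.6199,.1217,.054]))
E
```

```text
{'time': 8.967, 'ee_pos': [0.619, 0.121, 0.334], 'tcp_rot': [179.974, 0.099, 173.435], 'wrist_force': [0.208, 0.091, 0.142], 'opening': 0.06, 'grasp_force': 0.0} q [11.0, 15.0, 14.0, 89.0, -0.0, 18.0]
feeder xy [-0.0004 -0.1659] grasp z 0.1786
units [-0.01  0.02  3.49]
[278.46565768 205.330429  ]
```

View pics/w3.png

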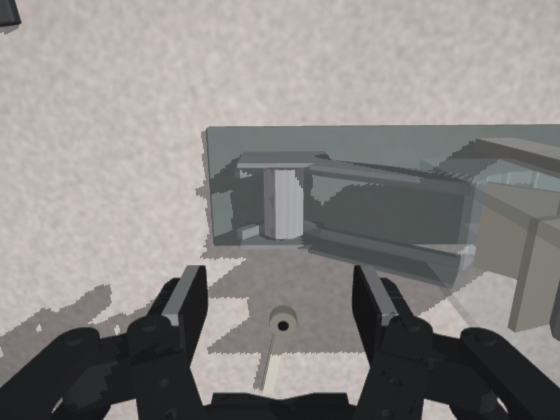

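The sleeve sits in the cradle at (283,203), about 3 mm to +y of the prediction. I'll descend and grip.

Call:
carry_out(targets="0 0.08 0.7 0 0 0 0.4;0 0 0.7 0 0 0 0.4;0 0 0.7 0 0 0 0.4;0 0 0.7 0 0 0 0.4;0 0 0.5 0 0 0 0.4;0 0 0.2 0 0 0 0.4;0 0 0 0 0 0 0.4;0 0 0 0 0 0 0.4")

```text
time: 9.68
ee_pos: [0.6203, 0.1242, 0.1936]
tcp_rot: [180.0, 0.1, 173.4]
wrist_force: [0.2, 0.4, 0.5]
opening: 0.0599
grasp_force: 0.0
```

Call:
carry_out(targets="0 0 0 0 0 0 -1;0 0 0 0 0 0 -1;0 0 0 0 0 0 -1;0 0 0 0 0 0 -1;0 0 0 0 0 0 -1;0 0 0 0 0 0 -1;0 0 0 0 0 0 -1;0 0 0 0 0 0 -1", newtons=50)

```text
time: 10.35
ee_pos: [0.6202, 0.1236, 0.1936]
tcp_rot: [-180.0, 0.2, 173.4]
wrist_force: [-0.1, -2.3, 5.4]
opening: 0.0273
grasp_force: 49.1
```

```bash
python3 - <<'E'
from h import *
st()
E
```

```text
{'time': 10.35, 'ee_pos': [0.62, 0.124, 0.194], 'tcp_rot': [-179.998, 0.169, 173.406], 'wrist_force': [-0.113, -2.293, 5.386], 'opening': 0.027, 'grasp_force': 49.124} q [11.0, 17.0, 1.0, 73.0, -0.0, 18.0]
feeder xy [ 1.000e-04 -1.631e-01] grasp z 0.0386
```

Call:
carry_out(targets="0 0 -0.6 0 0 0 -1;0 0 -0.9 0 0 0 -1;0 0 -0.9 0 0 0 -1;0 0 -0.9 0 0 0 -1;0 0 -0.9 0 0 0 -1;0.15 -0.89 0 0 0 0 -1;0.15 -0.89 0 0 0 0 -1;0.15 -0.89 0 0 0 0 -1")

```text
time: 11.02
ee_pos: [0.5891, 0.0192, 0.3611]
tcp_rot: [180.0, 0.1, 173.5]
wrist_force: [0.1, -0.5, -0.3]
opening: 0.0268
grasp_force: 49.7
```

Call:
carry_out(targets="0.15 -0.89 0 0 0 0 -1;0.15 -0.89 0 0 0 0 -1;0.15 -0.89 0 0 0 0 -1;0 0 0 0 0 -0.98 -1;0 0 0 0 0 0 -1;0 0 0 0 0 0 -1;0 0 0 0 0 0 -1;0 0 0 0 0 0 -1")

```text
time: 11.68
ee_pos: [0.5597, -0.0832, 0.3596]
tcp_rot: [180.0, 0.0, 179.0]
wrist_force: [0.5, 0.1, 0.7]
opening: 0.0275
grasp_force: 34.0
```

```bash
python3 - <<'E'
from h import *
st();shot('wrist','w4')
E
```

```text
{'time': 11.683, 'ee_pos': [0.56, -0.083, 0.36], 'tcp_rot': [179.995, 0.008, 179.016], 'wrist_force': [0.46, 0.053, 0.678], 'opening': 0.027, 'grasp_force': 33.992} q [-8.0, 6.0, 7.0, 90.0, 0.0, -7.0]
feeder xy [-0.0374 -0.3753] grasp z 0.2046
```

View pics/w4.png

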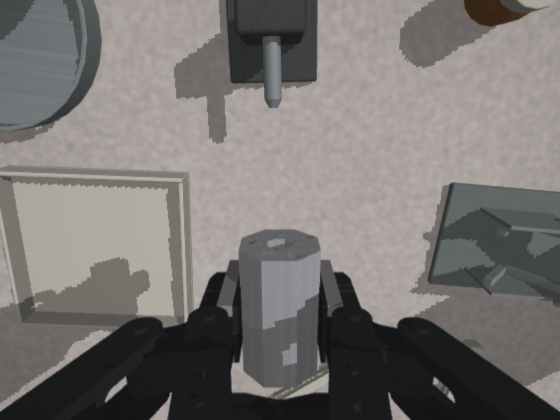

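The pin nose is at (274,105) and its root near (272,38). The sleeve is held straight between the pads at (280,240–385). The white tray is at bottom left, with corners near (8,170), (187,174) and (190,328).

```bash
python3 - <<'E'
from h import *
st();W=lambda u,v,z:np.round(onz('wrist',u,v,z),4)
print('nose',W(274,106,.06),'root',W(272,38,.06))
print('foot front',W(230,81,.01),W(317,80,.01),'blocktop front',W(237,33,.076),W(303,35,.076))
print('sleeve front', W(280,243,.2046),'ends',W(240,236,.205),W(320,236,.205))
print('tray',W(8,170,.025),W(187,174,.025),W(192,330,.025))
im=cv2.cvtColor(camera('wrist'),cv2.COLOR_RGB2GRAY)
for v in(55,70,85,95):print(v,im[v,255:295].tolist())
E
```

```text
{'time': 11.733, 'ee_pos': [0.56, -0.083, 0.36], 'tcp_rot': [179.995, 0.003, 179.042], 'wrist_force': [-0.094, 0.202, -0.519], 'opening': 0.027, 'grasp_force': 54.211} q [-8.0, 6.0, 7.0, 90.0, 0.0, -8.0]
feeder xy [-0.0374 -0.3753] grasp z 0.2045
nose [ 0.4931 -0.0844  0.06  ] root [ 0.4499 -0.0848  0.06  ]
foot front [ 0.4753 -0.1201  0.01  ] [ 0.4758 -0.0501  0.01  ] blocktop front [ 0.4485 -0.106   0.076 ] [ 0.4504 -0.0654  0.076 ]
sleeve front [ 0.534  -0.0814  0.2046] ends [ 0.5309 -0.0955  0.205 ] [ 0.5314 -0.0671  0.205 ]
tray [ 0.5417 -0.3048  0.025 ] [ 0.5477 -0.1579  0.025 ] [ 0.6984 -0.1671  0.025 ]
55 [44, 46, 45, 44, 44, 46, 44, 47, 62, 69, 78, 87, 95, 102, 110, 117, 125, 129, 134, 138, 139, 133, 127, 125, 118, 105, 58, 59, 63, 63, 64, 64, 64, 64, 63, 64, 62, 63, 64, 64]
70 [44, 46, 45, 45, 47, 60, 64, 64, 61, 67, 74, 83, 92, 99, 106, 115, 121, 127, 131, 135, 137, 134, 130, 127, 122, 111, 78, 65, 64, 64, 64, 63, 64, 64, 65, 64, 63, 63, 65, 65]
85 [104, 104, 105, 106, 107, 109, 110, 110, 107, 73, 70, 78, 88, 97, 104, 111, 119, 125, 129, 133, 136, 135, 131, 127, 124, 117, 106, 109, 110, 109, 108, 107, 106, 107, 109, 110, 111, 112, 113, 119]
95 [165, 166, 165, 165, 164, 162, 163, 165, 159, 112, 75, 76, 84, 94, 102, 110, 117, 123, 128, 132, 135, 136, 131, 128, 125, 120, 121, 155, 158, 158, 158, 161, 164, 165, 165, 165, 165, 167, 167, 166]
```

Call:
carry_out(targets="0 -0.07 0.5 0 0 -0.17 -1;0 0 0.8 0 0 0 -1;0 0 0.8 0 0 0 -1;0 0 0.8 0 0 0 -1;0 0 0.75 0 0 0 -1;0.2 0 0 0 0 0 -1;0.2 0 0 0 0 0 -1;0 0 0 0 0 0 -1")

```text
time: 12.45
ee_pos: [0.5425, -0.0867, 0.2152]
tcp_rot: [-180.0, 0.0, -180.0]
wrist_force: [-0.2, 0.2, 0.9]
opening: 0.0268
grasp_force: 54.2
```

```bash
python3 - <<'E'
from h import *
st();shot('wrist','w5');s=shot('scene','s5',(270,190,350,260),6)
print(proj('wrist',[.493,-.085,.06]))
w=cv2.imread('pics/w5.png')[60:400,130:430]
s=cv2.imread('pics/s5.png')[:340]
cv2.imwrite('pics/c5.png',np.clip(np.hstack([w,s])[:,:800]*1.3,0,255).astype('uint8'))
E
```

```text
{'time': 12.45, 'ee_pos': [0.543, -0.087, 0.215], 'tcp_rot': [-179.994, 0.033, -179.983], 'wrist_force': [-0.247, 0.226, 0.917], 'opening': 0.027, 'grasp_force': 54.184} q [-9.0, 6.0, -10.0, 74.0, -0.0, -9.0]
feeder xy [-0.054  -0.3807] grasp z 0.0602
[281.74774644 171.86858437]
```

View pics/c5.png

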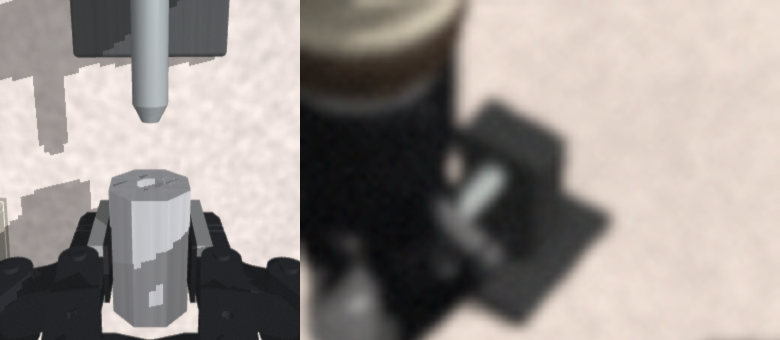

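Call:
carry_out(targets="0.1 0 0.04 0 0 0 -1;0.1 0 0 0 0 0 -1;0.1 0 0 0 0 0 -1;0.1 0 0 0 0 0 -1;0.05 0 0 0 0 0 -1;0.05 0 0 0 0 0 -1;0.05 0 0 0 0 0 -1;0.05 0 0 0 0 0 -1")

```text
time: 13.22
ee_pos: [0.5193, -0.087, 0.212]
tcp_rot: [180.0, 0.0, -180.0]
wrist_force: [2.5, 0.3, 1.0]
opening: 0.0269
grasp_force: 54.3
```

Call:
carry_out(targets="0.03 0 0 0 0 0 -1;0.03 0 0 0 0 0 -1;0.03 0 0 0 0 0 -1;0.03 0 0 0 0 0 -1;0.03 0 0 0 0 0 -1;0.03 0 0 0 0 0 -1;0.03 0 0 0 0 0 -1;0 0 0 0 0 0 -1")

```text
time: 13.88
ee_pos: [0.5139, -0.0868, 0.2139]
tcp_rot: [180.0, 0.6, -179.9]
wrist_force: [20.5, 2.8, -1.2]
opening: 0.0268
grasp_force: 54.0
```

Call:
carry_out(targets="0.03 0 0 0 0 0 -1;0.03 0 0 0 0 0 -1;0.03 0 0 0 0 0 -1;0 0 0 0 0 0 -1;0 0 0 0 0 0 -1;0 0 0 0 0 0 -1;0 0 0 0 0 0 -1;0 0 0 0 0 0 -1")

```text
time: 14.55
ee_pos: [0.5124, -0.0868, 0.2146]
tcp_rot: [180.0, 1.0, -179.9]
wrist_force: [36.3, 3.9, -9.3]
opening: 0.0266
grasp_force: 53.0
```

```bash
python3 - <<'E'
from h import *
st();shot('wrist','w6');w=cv2.imread('pics/w6.png')[40:400,130:430]
cv2.imwrite('pics/c6.png',np.clip(cv2.resize(w,None,fx=1.6,fy=1.6,interpolation=2)*1.3,0,255).astype('uint8'))
E
```

```text
{'time': 14.55, 'ee_pos': [0.512, -0.087, 0.215], 'tcp_rot': [179.979, 0.976, -179.923], 'wrist_force': [36.266, 3.932, -9.307], 'opening': 0.027, 'grasp_force': 53.032} q [-10.0, 1.0, -15.0, 73.0, 0.0, -10.0]
feeder xy [-0.0839 -0.3841] grasp z 0.0596
```

View pics/c6.png

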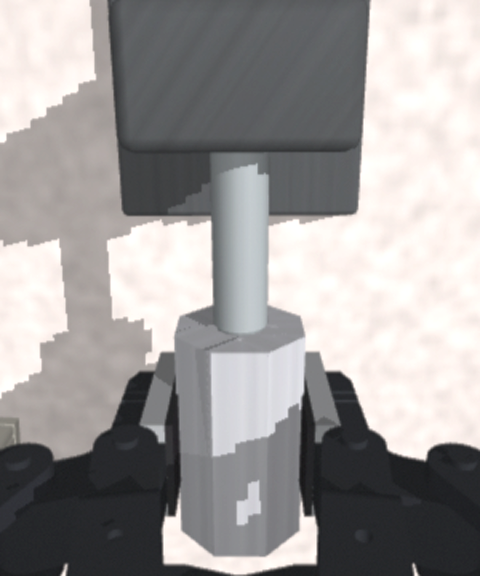

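The sleeve stopped with only the nose's taper inside, centred and at 36 N, so it is too tight and goes in the dish. I'll retract and locate the dish and tray again.

Call:
carry_out(targets="-0.2 0 0 0 0 0 -1;-0.4 0 0 0 0 0 -1;-0.4 0 0 0 0 0 -1;0 0 -0.8 0 0 0 -1;0 0 -0.8 0 0 0 -1;0 0 -0.8 0 0 0 -1;0 0 -0.8 0 0 0 -1;0 0 0 0 0 0 -1")

```text
time: 15.27
ee_pos: [0.5478, -0.0871, 0.3464]
tcp_rot: [-179.9, 0.4, -180.0]
wrist_force: [0.8, 0.3, 0.7]
opening: 0.0273
grasp_force: 54.2
```

```bash
cat >> h.py <<'E'
def find(name):
    im=shot('top',name);h=cv2.cvtColor(cv2.GaussianBlur(im,(3,3),0),cv2.COLOR_BGR2HSV)
    print('px tray',h[176,314],'dish',h[232,332],'bench',h[260,270])
    # dish: bluish-grey, tray: bright low-saturation vs bench
    g=cv2.cvtColor(im,cv2.COLOR_BGR2LAB)
    m=((g[:,:,1].astype(int)<126)&(h[:,:,2]>60)).astype('uint8')*255
    m=cv2.morphologyEx(m,cv2.MORPH_CLOSE,np.ones((5,5)));cv2.imwrite(f'pics/{name}_m.png',m)
    for c in cv2.findContours(m,cv2.RETR_EXTERNAL,cv2.CHAIN_APPROX_SIMPLE)[0]:
        if cv2.contourArea(c)>500:
            (u,v),(w,q),a=cv2.minAreaRect(c);print('blob',[round(x) for x in(u,v,w,q,a)],cv2.contourArea(c),np.round(onz('top',u,v,.015),3),h[int(v),int(u)])
E
python3 - <<'E'
from h import *
st();find('t7')
E
```

```text
{'time': 15.267, 'ee_pos': [0.548, -0.087, 0.346], 'tcp_rot': [-179.92, 0.445, -179.985], 'wrist_force': [0.849, 0.257, 0.661], 'opening': 0.027, 'grasp_force': 54.239} q [-9.0, 5.0, 3.0, 88.0, -0.0, -9.0]
feeder xy [-0.0487 -0.3804] grasp z 0.1914
px tray [ 33  21 149] dish [87 24 96] bench [ 19  18 112]
blob [536, 369, 93, 89, 33] 2226.5 [-0.011 -0.915  0.015] [73 32 55]
blob [533, 274, 61, 55, 9] 2285.0 [ 0.283 -0.938  0.015] [ 50  10 154]
blob [331, 234, 49, 56, 35] 1864.0 [ 0.428 -0.301  0.015] [90 19 93]
blob [311, 176, 56, 50, 2] 2108.0 [ 0.621 -0.244  0.015] [ 33  23 100]
blob [163, 171, 113, 46, 4] 2647.0 [0.657 0.242 0.015] [81 31 57]
blob [239, 294, 145, 328, 24] 18875.0 [ 0.246 -0.001  0.015] [ 28  30 135]
blob [280, 73, 31, 560, 88] 7639.0 [ 0.985 -0.153  0.015] [60 10 52]
```

Call:
carry_out(targets="0.58 -0.93 0 0 0 0 -1;0.58 -0.93 0 0 0 0 -1;0.58 -0.93 0 0 0 0 -1;0.58 -0.93 0 0 0 0 -1;0.58 -0.93 0 0 0 0 -1;0 0 0.4 0 0 0 -1;0 0 0.4 0 0 0 -1;0 0 0 0 0 0 -1")

```text
time: 15.98
ee_pos: [0.4358, -0.2642, 0.3038]
tcp_rot: [179.8, -0.3, 179.9]
wrist_force: [-0.1, 0.4, -0.2]
opening: 0.0269
grasp_force: 54.2
```

```bash
python3 - <<'E'
from h import *
st();im=shot('wrist','w8');to([.432,-.273,.182])
for p in([.432,-.223,.025],[.432,-.383,.025],[.352,-.303,.025]):print(np.round(proj('wrist',p)))
E
```

```text
{'time': 15.983, 'ee_pos': [0.436, -0.264, 0.304], 'tcp_rot': [179.831, -0.289, 179.896], 'wrist_force': [-0.104, 0.354, -0.187], 'opening': 0.027, 'grasp_force': 54.188} q [-31.0, -1.0, -7.0, 84.0, -0.0, -31.0]
feeder xy [-0.1406 -0.5687] grasp z 0.1488
units [ 0.11 -0.23  3.09]
[335. 201.]
[105. 202.]
[214.  80.]
```

View pics/w8.png

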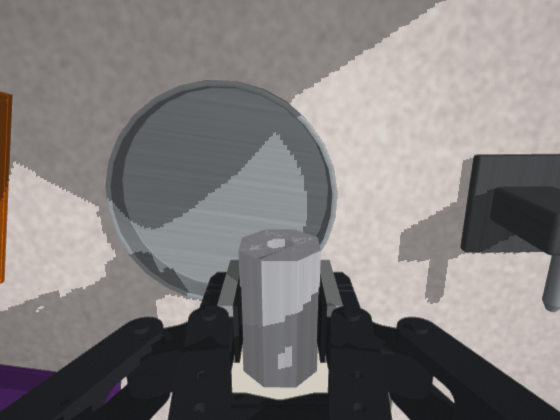

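The dish circle spans u 106–337 with its top at v 80, which matches (.433,-.303). I'll lower and release there.

Call:
carry_out(targets="0.11 -0.23 0.5 0 0 0 -1;0 0 0.7 0 0 0 -1;0 0 0.7 0 0 0 -1;0 0 0.6 0 0 0 -1;0 0 0.4 0 0 0 -1;0 0 0.15 0 0 0 -1;0 0 0 0 0 0 -1;0 0 0 0 0 0 -1")

```text
time: 16.7
ee_pos: [0.4332, -0.2728, 0.1869]
tcp_rot: [-180.0, 0.0, -179.9]
wrist_force: [-0.3, -0.3, -1.3]
opening: 0.027
grasp_force: 54.2
```

Call:
carry_out(targets="0 0 0 0 0 0 0.1;0 0 0 0 0 0 0.1;0 0 0 0 0 0 0.1;0 0 0 0 0 0 0.1;0 0 -0.5 0 0 0 0.1;0 0 -0.8 0 0 0 0.1;0 0 -0.9 0 0 0 0.4;0 0 -0.9 0 0 0 0.4")

```text
time: 17.37
ee_pos: [0.4324, -0.2728, 0.3114]
tcp_rot: [180.0, -0.0, -180.0]
wrist_force: [0.3, 0.0, 0.6]
opening: 0.0598
grasp_force: 0.0
```

```bash
python3 - <<'E'
from h import *
o=st();im=shot('wrist','w9')
# sleeve: expected pixel and brightness
print(proj('wrist',[.432,-.273,.03]),proj('wrist',[.432,-.333,.03]))
cr=RF@[-.0893,-.0272]+O0;print('crank',cr);to([*cr,.43],173.5)
E
```

```text
{'time': 17.367, 'ee_pos': [0.432, -0.273, 0.311], 'tcp_rot': [179.983, -0.029, -179.995], 'wrist_force': [0.314, 0.007, 0.597], 'opening': 0.06, 'grasp_force': 0.0} q [-32.0, -1.0, -7.0, 85.0, -0.0, -32.0]
feeder xy [-0.1431 -0.5777] grasp z 0.1564
[279.87226872 197.77014073] [196.23315555 197.74445835]
crank [0.54625451 0.26846354]
units [-1.28 13.78 -2.77]
```

Call:
carry_out(targets="0 0 -0.9 0 0 1 0.4;0 0 -0.9 0 0 0.13 0.4;0 0 -0.95 0 0 0 0.4;-0.09 0.98 0 0 0 0 0.4;-0.09 0.98 0 0 0 0 0.4;-0.09 0.98 0 0 0 0 0.4;-0.09 0.98 0 0 0 0 0.4;-0.09 0.98 0 0 0 0 0.4")

```text
time: 18.08
ee_pos: [0.4725, -0.0786, 0.4204]
tcp_rot: [-180.0, 0.1, 173.5]
wrist_force: [1.0, 0.2, -0.0]
opening: 0.0594
grasp_force: 0.0
```

Call:
carry_out(targets="-0.09 0.98 0 0 0 0 0.4;-0.09 0.98 0 0 0 0 0.4;-0.09 0.98 0 0 0 0 0.4;-0.09 0.98 0 0 0 0 0.4;-0.09 0.98 0 0 0 0 0.4;-0.09 0.98 0 0 0 0 0.4;-0.09 0.98 0 0 0 0 0.4;-0.09 0.98 0 0 0 0 0.4")

```text
time: 18.75
ee_pos: [0.5365, 0.2301, 0.4203]
tcp_rot: [180.0, 0.0, 173.5]
wrist_force: [0.7, -0.2, 0.2]
opening: 0.0598
grasp_force: 0.0
```

Call:
carry_out(targets="-0.09 0.98 0 0 0 0 0.4;0 0 0 0 0 0 0.4;0 0 0 0 0 0 0.4;0 0 0 0 0 0 0.4;0 0 0 0 0 0 0.4;0 0 0 0 0 0 0.4;0 0 0 0 0 0 0.4;0 0 0 0 0 0 0.4")

```text
time: 19.42
ee_pos: [0.5446, 0.2658, 0.4204]
tcp_rot: [180.0, 0.0, 173.5]
wrist_force: [0.4, 0.8, 0.4]
opening: 0.0597
grasp_force: 0.0
```

```bash
python3 - <<'E'
from h import *
o=st();im=shot('wrist','w10');to([.5463,.2685,.325])
p=[proj('wrist',[*(O0+RF@[x,-.0272]),.1698]) for x in(-.11,-.06)];print(np.round(p))
g=im.max(2)
for f in(.2,.5):
    q=p[0]*(1-f)+p[1]*f;v=int(q[1]);u=np.where(g[v,200:360]<45)[0]+200;print(v,q[0],u.min() if len(u) else None,u.max() if len(u) else None,len(u))
E
```

```text
{'time': 19.417, 'ee_pos': [0.545, 0.266, 0.42], 'tcp_rot': [179.975, 0.039, 173.469], 'wrist_force': [0.364, 0.794, 0.379], 'opening': 0.06, 'grasp_force': 0.0} q [26.0, 13.0, 21.0, 98.0, -0.0, 33.0]
feeder xy [-0.0907 -0.03  ] grasp z 0.2654
units [-0.04  0.07  2.38]
[[282. 190.]
 [282. 265.]]
205 281.69014917283687 274 295 22
227 281.7583093457423 275 295 21
```

Call:
carry_out(targets="-0.04 0.1 0.7 0 0 0 0.4;0 0 0.8 0 0 0 0.4;0 0 0.7 0 0 0 0.4;0 0 0.18 0 0 0 0.4;0 0 0 0 0 0 -1;0 0 0 0 0 0 -1;0 0 0 0 0 0 -1;0 0 0 0 0 0 -1", newtons=30)

```text
time: 20.13
ee_pos: [0.5467, 0.2697, 0.3273]
tcp_rot: [-179.9, 0.2, 173.5]
wrist_force: [-0.2, -14.2, 15.2]
opening: 0.013
grasp_force: 29.1
```

```bash
python3 - <<'E'
from h import *
o=st();arc(.68,1.72,16)
E
```

```text
{'time': 20.133, 'ee_pos': [0.547, 0.27, 0.327], 'tcp_rot': [-179.929, 0.158, 173.498], 'wrist_force': [-0.183, -14.168, 15.153], 'opening': 0.013, 'grasp_force': 29.143} q [26.0, 12.0, 10.0, 87.0, -0.0, 33.0]
feeder xy [-0.0889 -0.0259] grasp z 0.1723
0 -0.05 0.04 0 0 0 -1; 0 -0.05 0.05 0 0 0 -1; 0 -0.05 0.05 0 0 0 -1; 0 -0.04 0.05 0 0 0 -1; 0 -0.04 0.06 0 0 0 -1; 0 -0.03 0.06 0 0 0 -1; 0 -0.03 0.06 0 0 0 -1; 0 -0.03 0.06 0 0 0 -1
0 -0.02 0.06 0 0 0 -1; 0 -0.02 0.07 0 0 0 -1; 0 -0.01 0.07 0 0 0 -1; 0 -0.01 0.07 0 0 0 -1; 0 -0.01 0.07 0 0 0 -1; 0 -0.00 0.07 0 0 0 -1; 0 0.00 0.07 0 0 0 -1; 0 0.01 0.07 0 0 0 -1
```

Call:
carry_out(targets="0 -0.08 0 0 0 0 -1; 0 -0.05 0.05 0 0 0 -1; 0 -0.05 0.05 0 0 0 -1; 0 -0.04 0.05 0 0 0 -1; 0 -0.04 0.06 0 0 0 -1; 0 -0.03 0.06 0 0 0 -1; 0 -0.03 0.06 0 0 0 -1; 0 -0.03 0.06 0 0 0 -1")

```text
time: 20.8
ee_pos: [0.5455, 0.2579, 0.3119]
tcp_rot: [179.6, 0.2, 173.6]
wrist_force: [-0.1, 8.2, 6.4]
opening: 0.0124
grasp_force: 31.1
```

Call:
carry_out(targets="0 -0.02 0.06 0 0 0 -1; 0 -0.02 0.07 0 0 0 -1; 0 -0.01 0.07 0 0 0 -1; 0 -0.01 0.07 0 0 0 -1; 0 -0.01 0.07 0 0 0 -1; 0 0 0.07 0 0 0 -1; 0 0 0.07 0 0 0 -1; 0 0.01 0.05 0 0 0 -1")

```text
time: 21.47
ee_pos: [0.5452, 0.2549, 0.2907]
tcp_rot: [179.8, 0.2, 173.6]
wrist_force: [-1.8, 1.6, 9.5]
opening: 0.0129
grasp_force: 33.5
```

```bash
cat >> h.py <<'E'
def cradle(name):
    im=shot('scene',name);p=proj('scene',[*(O0+RF@[0,-.165]),.04]).astype(int)
    c=im[p[1]-14:p[1]+14,p[0]-14:p[0]+14].astype(int)
    for r in('pics/s1_full.png','pics/scene0.png'):
        b=cv2.imread(r)[p[1]-14:p[1]+14,p[0]-14:p[0]+14].astype(int);print(r,'diff',np.abs(c-b).mean().round(1))
E
python3 - <<'E'
from h import *
o=st();cradle('s11')
E
```

```text
{'time': 21.467, 'ee_pos': [0.545, 0.255, 0.291], 'tcp_rot': [179.771, 0.206, 173.574], 'wrist_force': [-1.792, 1.649, 9.476], 'opening': 0.013, 'grasp_force': 33.491} q [25.0, 11.0, 4.0, 83.0, 0.0, 31.0]
feeder xy [-0.0888 -0.0408] grasp z 0.1357
pics/s1_full.png diff 12.4
pics/scene0.png diff 9.3
```

Call:
carry_out(targets="0 0 0.06 0 0 0 -1; 0 0.01 0.06 0 0 0 -1; 0 0.01 0.05 0 0 0 -1; 0 0 0 0 0 0 -1; 0 0 0 0 0 0 -1; 0 0 0 0 0 0 -1; 0 0 0 0 0 0 -1; 0 0 0 0 0 0 -1")

```text
time: 22.18
ee_pos: [0.5454, 0.2555, 0.2838]
tcp_rot: [179.8, 0.2, 173.6]
wrist_force: [-0.7, 2.0, 7.3]
opening: 0.0129
grasp_force: 33.8
```

```bash
python3 - <<'E'
from h import *
o=st();cradle('s12')
p=proj('scene',[*(O0+RF@[0,-.165]),.04]).astype(int)
for n in('s1_full','s11','s12','scene0'):
    g=cv2.cvtColor(cv2.imread(f'pics/{n}.png'),cv2.COLOR_BGR2GRAY)[p[1]-14:p[1]+15:4,p[0]-14:p[0]+15:4];print(n);print(g)
E
```

```text
{'time': 22.183, 'ee_pos': [0.545, 0.256, 0.284], 'tcp_rot': [179.799, 0.183, 173.562], 'wrist_force': [-0.657, 1.966, 7.313], 'opening': 0.013, 'grasp_force': 33.814} q [25.0, 11.0, 4.0, 82.0, 0.0, 32.0]
feeder xy [-0.0888 -0.0401] grasp z 0.1288
pics/s1_full.png diff 5.1
pics/scene0.png diff 17.0
s1_full
[[113  94  90  98  70 149 178 171]
 [ 79  85  85  69  66  98 124 170]
 [ 51  54  53  58  71 139 127  87]
 [ 61  53  54  65  81  86 103  60]
 [ 64  55  63  79  82  86  65  54]
 [ 60  60  75  82  85  69  54  55]
 [ 58  59  60  77  71  53  56  80]
 [ 55  56  58  57  59  56  68  75]]
s11
[[115  95  91  99  70 148 181 173]
 [ 82  85  88  67  68  60 103 169]
 [ 54  54  53  55  68  62  59  68]
 [ 60  54  54  53  56  67  56  57]
 [ 65  55  53  52  53  55  56  55]
 [ 60  60  55  55  53  53  55  56]
 [ 58  58  61  55  54  57  53  55]
 [ 54  58  58  59  58  56  56  55]]
s12
[[115  96  90  97  68 139 179 173]
 [ 80  85  87  67  65  74 103 168]
 [ 54  55  53  57  72  82  76  70]
 [ 59  53  54  66  82  84  85  60]
 [ 68  55  65  80  84  85  67  54]
 [ 59  62  78  83  86  69  55  56]
 [ 59  58  61  80  71  55  54  54]
 [ 55  59  58  59  58  56  55  55]]
scene0
[[100  83  79  87  62 134 162 154]
 [ 70  74  74  60  58  54 108 154]
 [ 46  46  47  48  59  54  52  77]
 [ 82  47  46  46  47  60  49  52]
 [ 98  68  47  47  46  48  48  46]
 [ 53  75  54  48  48  48  49  49]
 [ 51  52  66  56  47  82  85  82]
 [ 48  50  51  49  52  61  77  84]]
```

Call:
carry_out(targets="0 0 0 0 0 0 0.4;0 0 0 0 0 0 0.4;0 0 0 0 0 0 0.4;0 0 -0.9 0 0 0 0.4;0 0 -0.95 0 0 0 0.4;0 0 -0.95 0 0 0 0.4;0 0 -0.95 0 0 0 0.4;-0.56 -0.77 0 0 0 0 0.4")

```text
time: 22.9
ee_pos: [0.5616, 0.2249, 0.4397]
tcp_rot: [179.6, 0.5, 173.8]
wrist_force: [2.2, 0.4, 1.2]
opening: 0.0597
grasp_force: 0.0
```

Call:
carry_out(targets="-0.56 -0.77 0 0 0 0 0.4;-0.56 -0.77 0 0 0 0 0.4;-0.56 -0.77 0 0 0 0 0.4;0 0 0.8 0 0 0 0.4;0 0 0.8 0 0 0 0.4;0 0 0.7 0 0 0 0.4;0 0 0 0 0 0 0.4;0 0 0 0 0 0 0.4")

```text
time: 23.57
ee_pos: [0.6197, 0.1223, 0.3382]
tcp_rot: [-179.9, -0.2, 173.5]
wrist_force: [-0.5, -1.7, 0.0]
opening: 0.06
grasp_force: 0.0
```

```bash
cat >> h.py <<'E'
def slv(name):
    im=shot('wrist',name);p=proj('wrist',[.6203,.1240,.054]);q=cv2.cvtColor(im,cv2.COLOR_BGR2GRAY);v=int(p[1])
    print('pred',p);print(q[v,int(p[0])-40:int(p[0])+44:3],'cols from',int(p[0])-40)
    print('along',q[v-55:v+56:5,int(p[0])+2],'rows from',v-55)
E
python3 - <<'E'
from h import *
st();to([.6203,.124,.199]);slv('w13')
E
```

```text
{'time': 23.567, 'ee_pos': [0.62, 0.122, 0.338], 'tcp_rot': [-179.945, -0.166, 173.532], 'wrist_force': [-0.524, -1.699, 0.009], 'opening': 0.06, 'grasp_force': 0.0} q [11.0, 16.0, 15.0, 89.0, -0.0, 18.0]
feeder xy [-0.0002 -0.1644] grasp z 0.1832
units [-0.01  0.04  3.48]
pred [279.84649362 203.63549713]
[ 79  80  80  80  80  79  80  81 106 107 105 106 164 162 165 164 164 166
 164 170 166  87  82  81  82  82  82  82] cols from 239
along [121 102 103 118 117 159 164 165 164 165 165 165 165 165 166 166 166 166
 164 112 134 131 131] rows from 148
```

Call:
carry_out(targets="0 0.05 0.7 0 0 0 0.4;0 0 0.7 0 0 0 0.4;0 0 0.7 0 0 0 0.4;0 0 0.7 0 0 0 0.4;0 0 0.5 0 0 0 0.4;0 0 0.18 0 0 0 0.4;0 0 0 0 0 0 0.4;0 0 0 0 0 0 0.4")

```text
time: 24.28
ee_pos: [0.621, 0.1247, 0.2023]
tcp_rot: [180.0, 0.1, 173.5]
wrist_force: [0.2, 0.7, 0.3]
opening: 0.0598
grasp_force: 0.0
```

Call:
carry_out(targets="0 0 0 0 0 0 -1;0 0 0 0 0 0 -1;0 0 0 0 0 0 -1;0 0 0 0 0 0 -1;0 0 0 0 0 0 -1;0 0 0 0 0 0 -1;0 0 0 0 0 0 -1;0 0 0 0 0 0 -1", newtons=60)

```text
time: 24.95
ee_pos: [0.6208, 0.1238, 0.2022]
tcp_rot: [-179.9, 0.2, 173.5]
wrist_force: [-1.3, -6.1, 8.2]
opening: 0.0268
grasp_force: 59.4
```

Call:
carry_out(targets="0 0 -0.6 0 0 0 -1;0 0 -0.9 0 0 0 -1;0 0 -0.9 0 0 0 -1;0 0 -0.9 0 0 0 -1;0 0 -0.7 0 0 0 -1;0.15 -0.89 0 0 0 0 -1;0.15 -0.89 0 0 0 0 -1;0.15 -0.89 0 0 0 0 -1")

```text
time: 25.62
ee_pos: [0.59, 0.0197, 0.3613]
tcp_rot: [180.0, 0.1, 173.6]
wrist_force: [0.4, -0.1, -1.1]
opening: 0.0267
grasp_force: 59.4
```

Call:
carry_out(targets="0.15 -0.89 0 0 0 0 -1;0.15 -0.89 0 0 0 0 -1;0.15 -0.89 0 0 0 0 -1;0 0 0 0 0 -0.98 -1;0 0 0 0 0 -0.15 -1;0 0 0 0 0 0 -1;0 0 0 0 0 0 -1;0 0 0 0 0 0 -1")

```text
time: 26.28
ee_pos: [0.5607, -0.0828, 0.36]
tcp_rot: [180.0, 0.0, 180.0]
wrist_force: [0.7, -0.4, -0.3]
opening: 0.0266
grasp_force: 59.4
```

```bash
cat >> h.py <<'E'
def held(name):
    im=shot('wrist',name);q=cv2.cvtColor(im,cv2.COLOR_BGR2GRAY)
    print('row300',q[300,200:360:5],'from 200');print('col280',q[200:400:6,280],'from 200')
E
python3 - <<'E'
from h import *
st();to([.5425,-.0867,.2195]);
q=cv2.cvtColor(cv2.imread('pics/w4_full.png'),cv2.COLOR_BGR2GRAY);print('ref',q[300,200:360:5],q[200:400:6,280]);held('w14')
E
```

```text
{'time': 26.283, 'ee_pos': [0.561, -0.083, 0.36], 'tcp_rot': [179.996, 0.012, 179.989], 'wrist_force': [0.748, -0.45, -0.313], 'opening': 0.027, 'grasp_force': 59.441} q [-8.0, 7.0, 7.0, 90.0, 0.0, -8.0]
feeder xy [-0.0364 -0.3747] grasp z 0.205
units [ 0.46 -0.1   3.51]
ref [162  28  22  20  85  85  85  23  36  89  91  89  91 139 138 139 143 139
 139 142 143 108  85  84  17  27  85  85  85  27  27  29] [166 173 162 163 164 104 101 141  95  99 104 143 143 143 143 143 143 143
 143 142 109  96  95  95  94  94  94  94  94  94  93  96  88  85]
row300 [169  23  22  22  84  85  85  29  25  85  90  85  86 141 138 141 145 139
 142 135  83  86  83  35  20  61  83  85  68  26  28  29] from 200
col280 [168 175 164 165 108 142 142 135  99 144 144 144 143 144 144 144 144 144
 141  96  95  96  95  95  95  95  95  95  95 157 164 131 112 164] from 200
```

Call:
carry_out(targets="0 -0.1 0.5 0 0 0 -1;0 0 0.8 0 0 0 -1;0 0 0.8 0 0 0 -1;0 0 0.8 0 0 0 -1;0 0 0.55 0 0 0 -1;0.23 0 0 0 0 0 -1;0.23 0 0 0 0 0 -1;0 0 0 0 0 0 -1")

```text
time: 27.0
ee_pos: [0.541, -0.0874, 0.2236]
tcp_rot: [-180.0, 0.0, -180.0]
wrist_force: [0.2, -0.5, -0.7]
opening: 0.0264
grasp_force: 59.5
```

```bash
python3 - <<'E'
from h import *
st();im=shot('wrist','w15');q=cv2.cvtColor(im,cv2.COLOR_BGR2GRAY)
r=cv2.cvtColor(cv2.imread('pics/w5_full.png'),cv2.COLOR_BGR2GRAY)
for v in(130,150,300):print(v,q[v,230:330:3],'\nref',r[v,230:330:3])
E
```

```text
{'time': 27.0, 'ee_pos': [0.541, -0.087, 0.224], 'tcp_rot': [-179.99, 0.035, -179.981], 'wrist_force': [0.217, -0.531, -0.656], 'opening': 0.026, 'grasp_force': 59.463} q [-9.0, 5.0, -10.0, 75.0, -0.0, -9.0]
feeder xy [-0.0555 -0.3815] grasp z 0.0686
130 [176 173 176 179 182 180 178 176 175 178 180 177  72  85 100 112 124 134
 140 145 143 139 132 151 176 178 183 185 186 187 185 181 180 182] 
ref [175 175 178 181 180 178 176 176 178 179 173  72  85  99 110 121 131 137
 142 144 140 137 126 172 174 177 181 184 185 187 186 182 179 180]
150 [174 176 183 185 185 185 187 183 179 179 180 181  74  84  99 112 123 134
 138 144 143 139 131 177 179 180 183 185 187 185 181 177 175 174] 
ref [178 183 184 184 185 185 182 178 178 178 180  71  83  98 110 121 131 136
 141 144 141 137 125 179 179 179 182 185 185 185 180 177 175 173]
300 [ 91  89  26  26  27  91  95  98  98  95  98 127 151 149 150 151 152 155
 150 149 152 149  94  90  90  92  92  89  88  17  22  26  89  92] 
ref [ 91  76  25  27  93  95  97  98  96  96  98 153 149 149 150 150 152 155
 151 149 151 154 153 155 153 151 110  91  89  88  20  27  77  91]
```

Call:
carry_out(targets="0.1 0.02 0.03 0 0 0 -1;0.1 0 0 0 0 0 -1;0.1 0 0 0 0 0 -1;0.1 0 0 0 0 0 -1;0.05 0 0 0 0 0 -1;0.05 0 0 0 0 0 -1;0.05 0 0 0 0 0 -1;0.05 0 0 0 0 0 -1")

```text
time: 27.72
ee_pos: [0.5179, -0.087, 0.2207]
tcp_rot: [180.0, -0.0, -180.0]
wrist_force: [1.1, -1.1, -0.8]
opening: 0.0264
grasp_force: 59.5
```

Call:
carry_out(targets="0.03 0 0 0 0 0 -1;0.03 0 0 0 0 0 -1;0.03 0 0 0 0 0 -1;0.03 0 0 0 0 0 -1;0.03 0 0 0 0 0 -1;0.03 0 0 0 0 0 -1;0.03 0 0 0 0 0 -1;0 0 0 0 0 0 -1")

```text
time: 28.38
ee_pos: [0.5095, -0.087, 0.2207]
tcp_rot: [180.0, -0.0, -180.0]
wrist_force: [0.1, 0.0, -0.3]
opening: 0.0271
grasp_force: 59.5
```

Call:
carry_out(targets="0.08 0 0 0 0 0 -1;0.08 0 0 0 0 0 -1;0.08 0 0 0 0 0 -1;0.08 0 0 0 0 0 -1;0.08 0 0 0 0 0 -1;0.08 0 0 0 0 0 -1;0.05 0 0 0 0 0 -1;0.05 0 0 0 0 0 -1")

```text
time: 29.05
ee_pos: [0.4862, -0.087, 0.2207]
tcp_rot: [-180.0, 0.0, -180.0]
wrist_force: [1.3, -0.1, -0.5]
opening: 0.0269
grasp_force: 59.5
```

Call:
carry_out(targets="0.03 0 0 0 0 0 -1;0.03 0 0 0 0 0 -1;0.03 0 0 0 0 0 -1;0.03 0 0 0 0 0 -1;0.03 0 0 0 0 0 -1;0.03 0 0 0 0 0 -1;0.03 0 0 0 0 0 -1;0 0 0 0 0 0 -1")

```text
time: 29.72
ee_pos: [0.4779, -0.087, 0.2207]
tcp_rot: [-180.0, -0.0, -180.0]
wrist_force: [-0.1, 0.9, -0.6]
opening: 0.0271
grasp_force: 59.5
```

Call:
carry_out(targets="0.03 0 0 0 0 0 -1;0.03 0 0 0 0 0 -1;0.03 0 0 0 0 0 -1;0.03 0 0 0 0 0 -1;0.03 0 0 0 0 0 -1;0 0 0 0 0 0 -1;0 0 0 0 0 0 -1;0 0 0 0 0 0 -1")

```text
time: 30.38
ee_pos: [0.4736, -0.087, 0.2211]
tcp_rot: [180.0, 0.3, -180.0]
wrist_force: [12.0, -0.6, -8.1]
opening: 0.0266
grasp_force: 60.1
```

Call:
carry_out(targets="0.03 0 0 0 0 0 -1;0.02 0 0 0 0 0 -1;0 0 0 0 0 0 -1;0 0 0 0 0 0 -1;0 0 0 0 0 0 -1;0 0 0 0 0 0 -1;0 0 0 0 0 0 -1;0 0 0 0 0 0 -1")

```text
time: 31.05
ee_pos: [0.4729, -0.087, 0.2214]
tcp_rot: [180.0, 0.5, -179.9]
wrist_force: [22.9, 1.3, -13.4]
opening: 0.0262
grasp_force: 60.3
```

Call:
carry_out(targets="-0.15 0 0 0 0 0 -1;-0.3 0 0 0 0 0 -1;-0.4 0 0 0 0 0 -1;-0.4 0 0 0 0 0 -1;-0.4 0 0 0 0 0 -1;-0.3 0 0 0 0 0 -1;0 0 0 0 0 0 -1;0 0 0 0 0 0 -1")

```text
time: 31.72
ee_pos: [0.548, -0.0869, 0.2203]
tcp_rot: [180.0, -0.1, -180.0]
wrist_force: [-0.4, 0.8, -0.2]
opening: 0.0266
grasp_force: 61.8
```

```bash
python3 - <<'E'
from h import *
st();find('t16');to([.62,-.22,.36])
E
```

```text
{'time': 31.717, 'ee_pos': [0.548, -0.087, 0.22], 'tcp_rot': [179.994, -0.067, -179.976], 'wrist_force': [-0.388, 0.794, -0.168], 'opening': 0.027, 'grasp_force': 61.802} q [-9.0, 6.0, -9.0, 75.0, -0.0, -9.0]
feeder xy [-0.0486 -0.3802] grasp z 0.0653
px tray [30 23 98] dish [96 20 64] bench [23 23 88]
blob [535, 370, 92, 93, 30] 2187.0 [-0.012 -0.912  0.015] [78 24 54]
blob [531, 273, 56, 58, 0] 2281.0 [ 0.285 -0.933  0.015] [ 47  12 154]
blob [331, 233, 51, 51, 17] 1784.0 [ 0.433 -0.302  0.015] [100  24  65]
blob [312, 175, 47, 50, 90] 2045.5 [ 0.624 -0.248  0.015] [30 21 99]
blob [162, 174, 112, 41, 7] 2651.0 [0.645 0.246 0.015] [86 30 60]
blob [240, 297, 143, 326, 26] 17492.0 [ 0.239 -0.004  0.015] [ 28  32 121]
blob [279, 70, 33, 560, 87] 7672.0 [ 0.995 -0.153  0.015] [83 15 69]
units [-1.81 -3.33 -3.49]
```

It went fully home: hard stop at TCP x=.473, consistent with 25 mm from the root. It goes in the tray.

Call:
carry_out(targets="0 0 -0.8 0 0 0 -1;0 0 -0.9 0 0 0 -1;0 0 -0.8 0 0 0 -1;-0.43 -0.85 -0.4 0 0 0 -1;-0.43 -0.85 0 0 0 0 -1;-0.43 -0.85 0 0 0 0 -1;-0.43 -0.85 0 0 0 0 -1;0 0 0 0 0 0 -1")

```text
time: 32.43
ee_pos: [0.6178, -0.2279, 0.3345]
tcp_rot: [-180.0, -0.1, 179.8]
wrist_force: [1.4, -0.3, -0.8]
opening: 0.0266
grasp_force: 61.9
```

```bash
python3 - <<'E'
from h import *
st();to([.618,-.222,.184])
E
```

```text
{'time': 32.433, 'ee_pos': [0.618, -0.228, 0.334], 'tcp_rot': [-179.962, -0.1, 179.797], 'wrist_force': [1.363, -0.316, -0.802], 'opening': 0.027, 'grasp_force': 61.853} q [-20.0, 19.0, 19.0, 90.0, -0.0, -20.0]
feeder xy [ 0.0363 -0.5127] grasp z 0.1795
units [-0.    0.15  3.76]
```

Call:
carry_out(targets="0 0.13 0.6 0 0 0 -1;0 0 0.8 0 0 0 -1;0 0 0.8 0 0 0 -1;0 0 0.7 0 0 0 -1;0 0 0.5 0 0 0 -1;0 0 0.3 0 0 0 -1;0 0 0.06 0 0 0 -1;0 0 0 0 0 0 -1")

```text
time: 33.1
ee_pos: [0.6165, -0.2177, 0.1864]
tcp_rot: [180.0, -0.0, -180.0]
wrist_force: [0.8, -0.2, -0.1]
opening: 0.027
grasp_force: 61.8
```

Call:
carry_out(targets="0 0 0 0 0 0 0.1;0 0 0 0 0 0 0.1;0 0 0 0 0 0 0.1;0 0 0 0 0 0 0.1;0 0 -0.5 0 0 0 0.1;0 0 -0.8 0 0 0 0.1;0 0 -0.9 0 0 0 0.4;0 0 -0.9 0 0 0 0.4")

```text
time: 33.77
ee_pos: [0.6166, -0.2176, 0.3118]
tcp_rot: [180.0, -0.0, -180.0]
wrist_force: [0.9, -0.5, 0.6]
opening: 0.0598
grasp_force: 0.0
```

```bash
python3 - <<'E'
from h import *
o=st();shot('wrist','w17');print(proj('wrist',[.618,-.222,.03]))
cr=RF@[-.0888,-.0401]+O0;print('crank',cr);to([*cr,.43],173.5)
E
```

```text
{'time': 33.767, 'ee_pos': [0.617, -0.218, 0.312], 'tcp_rot': [179.99, -0.023, -179.982], 'wrist_force': [0.94, -0.453, 0.621], 'opening': 0.06, 'grasp_force': 0.0} q [-19.0, 19.0, 16.0, 87.0, 0.0, -19.0]
feeder xy [ 0.0339 -0.5026] grasp z 0.1568
[273.06683103 199.23770075]
crank [0.54533592 0.25558657]
units [ 3.12 11.56 -2.73]
```

```bash
python3 - <<'E'
import cv2,numpy as np
a=cv2.imread('pics/w9.png')[60:330,90:460];b=cv2.imread('pics/w17.png')[60:330,90:460]
cv2.imwrite('pics/m1.png',np.clip(np.hstack([a,b])*1.3,0,255).astype('uint8'))
E
```

```text
(no output)
```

View pics/m1.png

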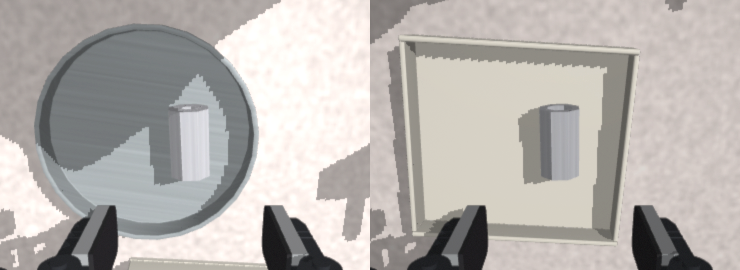

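Call:
carry_out(targets="0 0 -0.9 0 0 1 0.4;0 0 -0.9 0 0 0.13 0.4;0 0 -0.95 0 0 0 0.4;0.26 0.96 0 0 0 0 0.4;0.26 0.96 0 0 0 0 0.4;0.26 0.96 0 0 0 0 0.4;0.26 0.96 0 0 0 0 0.4;0.26 0.96 0 0 0 0 0.4")

```text
time: 34.48
ee_pos: [0.5862, -0.0196, 0.4207]
tcp_rot: [180.0, 0.1, 173.5]
wrist_force: [0.2, 0.0, -0.5]
opening: 0.0596
grasp_force: 0.0
```

Call:
carry_out(targets="0.26 0.96 0 0 0 0 0.4;0.26 0.96 0 0 0 0 0.4;0.26 0.96 0 0 0 0 0.4;0.26 0.96 0 0 0 0 0.4;0.26 0.96 0 0 0 0 0.4;0.26 0.96 0 0 0 0 0.4;0.26 0.96 0 0 0 0 0.4;0 0 0 0 0 0 0.4")

```text
time: 35.15
ee_pos: [0.5433, 0.2598, 0.42]
tcp_rot: [179.9, -0.0, 173.8]
wrist_force: [0.2, -0.3, -0.3]
opening: 0.0597
grasp_force: 0.0
```

```bash
python3 - <<'E'
from h import *
o=st();im=shot('wrist','w18');to([.5453,.2556,.284])
p=[proj('wrist',[*(O0+RF@[x,-.0401]),.1288]) for x in(-.11,-.06)];print(np.round(p))
g=im.max(2)
for f in(.2,.5):
    q=p[0]*(1-f)+p[1]*f;v=int(q[1]);u=np.where(g[v,200:360]<45)[0]+200;print(v,q[0],u.min() if len(u) else None,u.max() if len(u) else None,len(u))
E
```

```text
{'time': 35.15, 'ee_pos': [0.543, 0.26, 0.42], 'tcp_rot': [179.902, -0.021, 173.839], 'wrist_force': [0.25, -0.283, -0.271], 'opening': 0.06, 'grasp_force': 0.0} q [26.0, 13.0, 21.0, 98.0, 0.0, 32.0]
feeder xy [-0.0913 -0.0361] grasp z 0.265
units [-0.04 -0.04  3.4 ]
[[275. 175.]
 [275. 241.]]
188 275.16891525895426 265 282 18
207 275.21919244498366 265 283 19
```

Both sleeves lie flat inside, in the dish at (188,142) and in the tray at (558,142). Now I'll grip the crank for the third.

Call:
carry_out(targets="0.06 0 0.8 0 0 0 0.4;0 0 0.9 0 0 0 0.4;0 0 0.9 0 0 0 0.4;0 0 0.75 0 0 0 0.4;0 0 0 0 0 0 0.4;0 0 0 0 0 0 -1;0 0 0 0 0 0 -1;0 0 0 0 0 0 -1", newtons=30)

```text
time: 35.87
ee_pos: [0.543, 0.2544, 0.2893]
tcp_rot: [179.9, 0.2, 173.5]
wrist_force: [0.2, -0.0, -0.2]
opening: 0.0238
grasp_force: 0.0
```

```bash
python3 - <<'E'
from h import *
o=st();arc(1.78,2.86,16)
E
```

```text
{'time': 35.867, 'ee_pos': [0.543, 0.254, 0.289], 'tcp_rot': [179.878, 0.202, 173.516], 'wrist_force': [0.158, -0.014, -0.161], 'opening': 0.024, 'grasp_force': 0.0} q [25.0, 11.0, 4.0, 83.0, -0.0, 32.0]
feeder xy [-0.0909 -0.0415] grasp z 0.1343
0 0.02 0.07 0 0 0 -1; 0 0.02 0.07 0 0 0 -1; 0 0.03 0.07 0 0 0 -1; 0 0.03 0.06 0 0 0 -1; 0 0.03 0.06 0 0 0 -1; 0 0.04 0.06 0 0 0 -1; 0 0.04 0.06 0 0 0 -1; 0 0.05 0.05 0 0 0 -1
0 0.05 0.05 0 0 0 -1; 0 0.05 0.05 0 0 0 -1; 0 0.06 0.04 0 0 0 -1; 0 0.06 0.04 0 0 0 -1; 0 0.06 0.04 0 0 0 -1; 0 0.06 0.03 0 0 0 -1; 0 0.07 0.03 0 0 0 -1; 0 0.07 0.02 0 0 0 -1
```

Call:
carry_out(targets="0 0 0.12 0 0 0 -0.4;0 0 0 0 0 0 -0.4;0 0 0 0 0 0 -1;0 0 0 0 0 0 -1;0 0 0 0 0 0 -1;0 0 0 0 0 0 -1;0 0 0 0 0 0 -1;0 0 0 0 0 0 -1")

```text
time: 36.53
ee_pos: [0.5426, 0.2556, 0.2823]
tcp_rot: [179.8, 0.1, 173.6]
wrist_force: [1.3, 8.8, 0.5]
opening: 0.0131
grasp_force: 29.7
```

Call:
carry_out(targets="0 0.02 0.07 0 0 0 -1; 0 0.02 0.07 0 0 0 -1; 0 0.03 0.07 0 0 0 -1; 0 0.03 0.06 0 0 0 -1; 0 0.03 0.06 0 0 0 -1; 0 0.04 0.06 0 0 0 -1; 0 0.04 0.06 0 0 0 -1; 0 0.05 0.05 0 0 0 -1")

```text
time: 37.2
ee_pos: [0.5434, 0.2641, 0.2621]
tcp_rot: [-179.9, 0.0, 173.5]
wrist_force: [-1.3, -9.0, 2.9]
opening: 0.0127
grasp_force: 31.8
```

Call:
carry_out(targets="0 0.05 0.05 0 0 0 -1; 0 0.05 0.05 0 0 0 -1; 0 0.06 0.04 0 0 0 -1; 0 0.06 0.04 0 0 0 -1; 0 0.06 0.04 0 0 0 -1; 0 0.06 0.03 0 0 0 -1; 0 0.07 0.03 0 0 0 -1; 0 0 0 0 0 0 -1")

```text
time: 37.87
ee_pos: [0.5453, 0.2787, 0.2474]
tcp_rot: [-179.5, -0.1, 173.4]
wrist_force: [3.9, -17.2, -13.4]
opening: 0.013
grasp_force: 32.5
```

```bash
python3 - <<'E'
from h import *
o=st();cradle('s19')
E
```

```text
{'time': 37.867, 'ee_pos': [0.545, 0.279, 0.247], 'tcp_rot': [-179.506, -0.143, 173.401], 'wrist_force': [3.894, -17.165, -13.427], 'opening': 0.013, 'grasp_force': 32.458} q [27.0, 14.0, 2.0, 79.0, -0.0, 34.0]
feeder xy [-0.0914 -0.0171] grasp z 0.0924
pics/s1_full.png diff 12.6
pics/scene0.png diff 9.0
```

Call:
carry_out(targets="0 0 -0.05 0 0 0 -1; 0 0.02 -0.05 0 0 0 -1; 0 0 0 0 0 0 -1; 0 0 0 0 0 0 -1; 0 0 0 0 0 0 -1; 0 0 0 0 0 0 -1; 0 0 0 0 0 0 -1; 0 0 0 0 0 0 -1")

```text
time: 38.58
ee_pos: [0.5453, 0.2787, 0.2485]
tcp_rot: [-179.3, -0.3, 173.4]
wrist_force: [8.0, -19.3, -29.9]
opening: 0.0131
grasp_force: 31.2
```

```bash
python3 - <<'E'
from h import *
o=st();cradle('s20')
E
```

```text
{'time': 38.583, 'ee_pos': [0.545, 0.279, 0.249], 'tcp_rot': [-179.32, -0.298, 173.359], 'wrist_force': [7.988, -19.338, -29.936], 'opening': 0.013, 'grasp_force': 31.162} q [27.0, 14.0, 3.0, 80.0, -0.0, 34.0]
feeder xy [-0.0913 -0.0172] grasp z 0.0935
pics/s1_full.png diff 5.2
pics/scene0.png diff 16.3
```

Call:
carry_out(targets="0 0 0 0 0 0 0.4;0 0 0 0 0 0 0.4;0 0 0 0 0 0 0.4;0 0 -0.9 0 0 0 0.4;0 0 -0.9 0 0 0 0.4;0 0 -0.9 0 0 0 0.4;0 0 -0.9 0 0 0 0.4;0 0 -0.9 0 0 0 0.4")

```text
time: 39.3
ee_pos: [0.5447, 0.282, 0.4373]
tcp_rot: [179.9, 0.1, 173.6]
wrist_force: [0.3, 0.2, 0.2]
opening: 0.06
grasp_force: 0.0
```

Call:
carry_out(targets="-0.57 -0.91 0 0 0 0 0.4;-0.57 -0.91 0 0 0 0 0.4;-0.57 -0.91 0 0 0 0 0.4;-0.57 -0.91 0 0 0 0 0.4;0 0 0.8 0 0 0 0.4;0 0 0.8 0 0 0 0.4;0 0 0.8 0 0 0 0.4;0 0 0 0 0 0 0.4")

```text
time: 39.97
ee_pos: [0.6165, 0.1313, 0.3321]
tcp_rot: [-179.9, -0.5, 173.5]
wrist_force: [-0.8, 0.7, -1.0]
opening: 0.0598
grasp_force: 0.0
```

```bash
python3 - <<'E'
from h import *
st();to([.6203,.124,.200]);slv('w21')
E
```

```text
{'time': 39.967, 'ee_pos': [0.617, 0.131, 0.332], 'tcp_rot': [-179.864, -0.458, 173.532], 'wrist_force': [-0.836, 0.723, -0.98], 'opening': 0.06, 'grasp_force': 0.0} q [12.0, 16.0, 14.0, 89.0, 0.0, 18.0]
feeder xy [-0.0044 -0.1558] grasp z 0.1771
units [-0.11 -0.17  3.3 ]
pred [268.09878266 213.22557846]
[ 80  79  79  80  81  80  80  81 106 108  98 115 162 163 167 163 167 167
 165 169 167  85  82  83  82  82  82  88] cols from 228
along [121 102 103 118 118 117 166 166 167 167 167 167 167 167 167 166 166 167
 166 114 136 129 131] rows from 158
```

Call:
carry_out(targets="-0.11 -0.16 0.5 0 0 0 0.4;0 0 0.7 0 0 0 0.4;0 0 0.7 0 0 0 0.4;0 0 0.7 0 0 0 0.4;0 0 0.5 0 0 0 0.4;0 0 0.2 0 0 0 0.4;0 0 0 0 0 0 0.4;0 0 0 0 0 0 0.4")

```text
time: 40.68
ee_pos: [0.6219, 0.1252, 0.2089]
tcp_rot: [179.9, 0.2, 173.6]
wrist_force: [-0.3, 0.3, 0.3]
opening: 0.0597
grasp_force: 0.0
```

Call:
carry_out(targets="0 0 0 0 0 0 -1;0 0 0 0 0 0 -1;0 0 0 0 0 0 -1;0 0 0 0 0 0 -1;0 0 0 0 0 0 -1;0 0 0 0 0 0 -1;0 0 0 0 0 0 -1;0 0 0 0 0 0 -1", newtons=60)

```text
time: 41.35
ee_pos: [0.6216, 0.1238, 0.2087]
tcp_rot: [-179.9, 0.2, 173.5]
wrist_force: [-0.6, -8.0, 8.3]
opening: 0.0265
grasp_force: 59.3
```

Call:
carry_out(targets="0 0 -0.6 0 0 0 -1;0 0 -0.9 0 0 0 -1;0 0 -0.9 0 0 0 -1;0 0 -0.9 0 0 0 -1;0 0 -0.7 0 0 0 -1;0.15 -0.89 0 0 0 0 -1;0.15 -0.89 0 0 0 0 -1;0.15 -0.89 0 0 0 0 -1")

```text
time: 42.02
ee_pos: [0.5908, 0.02, 0.3677]
tcp_rot: [180.0, 0.1, 173.6]
wrist_force: [0.0, -0.6, -1.6]
opening: 0.0262
grasp_force: 59.6
```

Call:
carry_out(targets="0.15 -0.89 0 0 0 0 -1;0.15 -0.89 0 0 0 0 -1;0.15 -0.89 0 0 0 0 -1;0 0 0 0 0 -0.98 -1;0 0 0 0 0 -0.15 -1;0 0 0 0 0 0 -1;0 0 0 0 0 0 -1;0 0 0 0 0 0 -1")

```text
time: 42.68
ee_pos: [0.5616, -0.0825, 0.3664]
tcp_rot: [180.0, 0.0, 180.0]
wrist_force: [-0.3, -0.5, -1.0]
opening: 0.0263
grasp_force: 59.6
```

```bash
python3 - <<'E'
from h import *
st();to([.5425,-.0867,.222]);held('w22')
E
```

```text
{'time': 42.683, 'ee_pos': [0.562, -0.083, 0.366], 'tcp_rot': [179.996, 0.008, 179.987], 'wrist_force': [-0.278, -0.5, -1.044], 'opening': 0.026, 'grasp_force': 59.573} q [-8.0, 7.0, 8.0, 91.0, 0.0, -8.0]
feeder xy [-0.0355 -0.3744] grasp z 0.2114
units [ 0.48 -0.1   3.61]
row300 [172  23  20  21  82  86  86  40  25  25  90  93  90 143 140 100  97  94
  96  88  85  87  84  17  23  81  86  86  48  28  27  34] from 200
col280 [174 173 165 166 119 144 104 100 146 146 146 146 146 146 146 145 142  97
  97  96  97  97  96  96  96  96  95 158 159 164 162 116 166 168] from 200
```

Call:
carry_out(targets="0 -0.11 0.5 0 0 0 -1;0 0 0.8 0 0 0 -1;0 0 0.8 0 0 0 -1;0 0 0.8 0 0 0 -1;0 0 0.52 0 0 0 -1;0.23 0 0 0 0 0 -1;0.23 0 0 0 0 0 -1;0 0 0 0 0 0 -1")

```text
time: 43.4
ee_pos: [0.5418, -0.0875, 0.2312]
tcp_rot: [-180.0, 0.0, -180.0]
wrist_force: [0.1, 0.1, 0.1]
opening: 0.0263
grasp_force: 59.6
```

Call:
carry_out(targets="0.1 0.02 0 0 0 0 -1;0.1 0 0 0 0 0 -1;0.1 0 0 0 0 0 -1;0.1 0 0 0 0 0 -1;0.05 0 0 0 0 0 -1;0.05 0 0 0 0 0 -1;0.05 0 0 0 0 0 -1;0.05 0 0 0 0 0 -1")

```text
time: 44.07
ee_pos: [0.5188, -0.0871, 0.2295]
tcp_rot: [180.0, -0.0, -180.0]
wrist_force: [-0.7, 0.2, -1.3]
opening: 0.0266
grasp_force: 59.6
```

Call:
carry_out(targets="0.03 0 0 0 0 0 -1;0.03 0 0 0 0 0 -1;0.03 0 0 0 0 0 -1;0.03 0 0 0 0 0 -1;0.03 0 0 0 0 0 -1;0.03 0 0 0 0 0 -1;0.03 0 0 0 0 0 -1;0 0 0 0 0 0 -1")

```text
time: 44.73
ee_pos: [0.5103, -0.0871, 0.2295]
tcp_rot: [-180.0, -0.0, -180.0]
wrist_force: [-0.4, 0.1, -0.3]
opening: 0.0262
grasp_force: 59.6
```

Call:
carry_out(targets="0.05 0 0 0 0 0 -1;0.05 0 0 0 0 0 -1;0.05 0 0 0 0 0 -1;0.05 0 0 0 0 0 -1;0.05 0 0 0 0 0 -1;0 0 0 0 0 0 -1;0 0 0 0 0 0 -1;0 0 0 0 0 0 -1")

```text
time: 45.4
ee_pos: [0.5006, -0.0871, 0.2295]
tcp_rot: [180.0, 0.0, -180.0]
wrist_force: [-0.0, -0.8, -1.1]
opening: 0.0258
grasp_force: 59.6
```

Call:
carry_out(targets="0.08 0 0 0 0 0 -1;0.08 0 0 0 0 0 -1;0.08 0 0 0 0 0 -1;0.08 0 0 0 0 0 -1;0.08 0 0 0 0 0 -1;0.05 0 0 0 0 0 -1;0.03 0 0 0 0 0 -1;0 0 0 0 0 0 -1")

```text
time: 46.07
ee_pos: [0.4811, -0.0871, 0.2296]
tcp_rot: [-180.0, 0.0, -180.0]
wrist_force: [-0.3, -0.4, -0.8]
opening: 0.0262
grasp_force: 59.6
```

Call:
carry_out(targets="0.03 0 0 0 0 0 -1;0.03 0 0 0 0 0 -1;0.03 0 0 0 0 0 -1;0.03 0 0 0 0 0 -1;0.03 0 0 0 0 0 -1;0 0 0 0 0 0 -1;0 0 0 0 0 0 -1;0 0 0 0 0 0 -1")

```text
time: 46.73
ee_pos: [0.4753, -0.0871, 0.2295]
tcp_rot: [-180.0, 0.0, -180.0]
wrist_force: [0.8, -0.0, -1.3]
opening: 0.0264
grasp_force: 59.6
```

```bash
python3 - <<'E'
from h import *
st();shot('wrist','w23');a=cv2.imread('pics/w23.png')[0:400,130:430]
b=cv2.imread('pics/w15.png')[0:400,130:430]
cv2.imwrite('pics/m2.png',np.clip(np.hstack([a,b])*1.3,0,255).astype('uint8'))
E
```

```text
{'time': 46.733, 'ee_pos': [0.475, -0.087, 0.23], 'tcp_rot': [-179.999, 0.003, -179.989], 'wrist_force': [0.79, -0.044, -1.288], 'opening': 0.026, 'grasp_force': 59.581} q [-10.0, -4.0, -18.0, 76.0, -0.0, -10.0]
feeder xy [-0.1208 -0.3884] grasp z 0.0745
```

Call:
carry_out(targets="0.03 0 0 0 0 0 -1;0.03 0 0 0 0 0 -1;0.03 0 0 0 0 0 -1;0.02 0 0 0 0 0 -1;0 0 0 0 0 0 -1;0 0 0 0 0 0 -1;0 0 0 0 0 0 -1;0 0 0 0 0 0 -1")

```text
time: 47.45
ee_pos: [0.4726, -0.0871, 0.2298]
tcp_rot: [180.0, 0.3, -180.0]
wrist_force: [14.6, 0.8, -9.1]
opening: 0.0262
grasp_force: 59.9
```

Call:
carry_out(targets="0.03 0 0 0 0 0 -1;0.01 0 0 0 0 0 -1;0 0 0 0 0 0 -1;0 0 0 0 0 0 -1;0 0 0 0 0 0 -1;0 0 0 0 0 0 -1;0 0 0 0 0 0 -1;0 0 0 0 0 0 -1")

```text
time: 48.12
ee_pos: [0.472, -0.0871, 0.23]
tcp_rot: [180.0, 0.5, -180.0]
wrist_force: [22.5, 0.0, -13.8]
opening: 0.0264
grasp_force: 60.0
```

Call:
carry_out(targets="-0.15 0 0 0 0 0 -1;-0.3 0 0 0 0 0 -1;-0.4 0 0 0 0 0 -1;-0.4 0 0 0 0 0 -1;-0.4 0 0 0 0 0 -1;-0.3 0 0 0 0 0 -1;0 0 0 0 0 0 -1;0 0 0 0 0 0 -1")

```text
time: 48.78
ee_pos: [0.5472, -0.087, 0.2291]
tcp_rot: [180.0, -0.1, -180.0]
wrist_force: [-0.3, 0.7, -0.3]
opening: 0.026
grasp_force: 61.6
```

```bash
python3 - <<'E'
from h import *
st();find('t24');to([.617,-.277,.34])
E
```

```text
{'time': 48.783, 'ee_pos': [0.547, -0.087, 0.229], 'tcp_rot': [179.995, -0.07, -179.978], 'wrist_force': [-0.255, 0.717, -0.274], 'opening': 0.026, 'grasp_force': 61.631} q [-9.0, 6.0, -8.0, 76.0, -0.0, -9.0]
feeder xy [-0.0493 -0.3805] grasp z 0.0741
px tray [ 33  23 101] dish [90 26 68] bench [26 23 88]
blob [535, 370, 93, 91, 32] 2220.0 [-0.012 -0.913  0.015] [81 33 54]
blob [532, 274, 57, 56, 3] 2249.5 [ 0.283 -0.936  0.015] [ 43  12 154]
blob [332, 234, 53, 50, 33] 1817.5 [ 0.43  -0.306  0.015] [90 24 65]
blob [162, 176, 112, 45, 9] 2662.5 [0.64  0.247 0.015] [79 30 67]
blob [314, 170, 52, 49, 0] 2059.5 [ 0.644 -0.256  0.015] [ 33  23 101]
blob [242, 297, 145, 327, 26] 17587.0 [ 0.236 -0.009  0.015] [ 28  28 120]
blob [279, 71, 30, 560, 87] 7640.5 [ 0.993 -0.153  0.015] [68 15 67]
units [-1.75 -4.75 -2.77]
```

It went home. The tray has been knocked to about (.643,-.257), so I'll adapt the placing.

Call:
carry_out(targets="0 0 -0.9 0 0 0 -1;0 0 -0.9 0 0 0 -1;0 0 -0.9 0 0 0 -1;-0.39 -0.98 0 0 0 0 -1;-0.39 -0.98 0 0 0 0 -1;-0.39 -0.98 0 0 0 0 -1;-0.39 -0.98 0 0 0 0 -1;-0.39 -0.98 0 0 0 0 -1")

```text
time: 49.5
ee_pos: [0.6239, -0.2823, 0.338]
tcp_rot: [-180.0, 0.0, -180.0]
wrist_force: [1.6, 0.3, 0.0]
opening: 0.0263
grasp_force: 61.6
```

Call:
carry_out(targets="0 0 0 0 0 0 -1;0 0 0 0 0 0 -1;0 0 0 0 0 0 -1;0 0 0 0 0 0 -1;0 0 0 0 0 0 -1;0 0 0 0 0 0 -1;0 0 0 0 0 0 -1;0 0 0 0 0 0 -1")

```text
time: 50.17
ee_pos: [0.6243, -0.28, 0.3381]
tcp_rot: [-180.0, 0.0, -179.9]
wrist_force: [-0.1, -0.0, -0.8]
opening: 0.0262
grasp_force: 61.7
```

```bash
python3 - <<'E'
from h import *
st();to([.625,-.285,.190])
im=shot('wrist','w25');q=cv2.cvtColor(im,cv2.COLOR_BGR2GRAY)
for p in([.568,-.337,.025],[.568,-.177,.025],[.637,-.226,.025],[.625,-.285,.005]):print(np.round(proj('wrist',p)))
cv2.imwrite('pics/w25b.png',np.clip(im*1.3,0,255).astype('uint8'))
E
```

```text
{'time': 50.167, 'ee_pos': [0.624, -0.28, 0.338], 'tcp_rot': [-179.983, 0.035, -179.944], 'wrist_force': [-0.095, -0.017, -0.779], 'opening': 0.026, 'grasp_force': 61.657} q [-24.0, 23.0, 25.0, 91.0, -0.0, -24.0]
feeder xy [ 0.0485 -0.5638] grasp z 0.1831
units [-0.02 -0.13  3.7 ]
[200. 119.]
[418. 119.]
[346. 209.]
[272. 188.]
```

View pics/w25b.png

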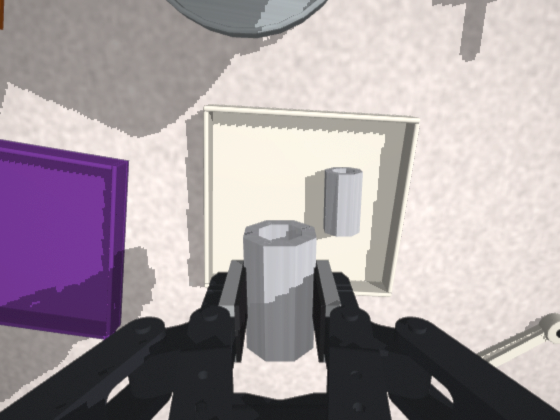

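The white tray's rim runs u 207–415, with the first sleeve at (343,200). The release spot at (272,188) is free, so I'll lower and let go.

Call:
carry_out(targets="0 -0.12 0.5 0 0 0 -1;0 0 0.8 0 0 0 -1;0 0 0.8 0 0 0 -1;0 0 0.7 0 0 0 -1;0 0 0.5 0 0 0 -1;0 0 0.3 0 0 0 -1;0 0 0.06 0 0 0 -1;0 0 0 0 0 0 -1")

```text
time: 50.88
ee_pos: [0.6244, -0.2854, 0.191]
tcp_rot: [180.0, -0.0, -180.0]
wrist_force: [0.0, 0.4, -0.9]
opening: 0.0262
grasp_force: 61.6
```

Call:
carry_out(targets="0 0 0 0 0 0 0.1;0 0 0 0 0 0 0.1;0 0 0 0 0 0 0.1;0 0 0 0 0 0 0.1;0 0 -0.4 0 0 0 0.1;0 0 -0.7 0 0 0 0.1;0 0 -0.9 0 0 0 0.1;0 0 -0.9 0 0 0 0.1")

```text
time: 51.55
ee_pos: [0.624, -0.2853, 0.3083]
tcp_rot: [180.0, -0.0, -180.0]
wrist_force: [0.6, -0.5, -0.1]
opening: 0.0471
grasp_force: 0.0
```

```bash
python3 - <<'E'
from h import *
st();im=shot('wrist','w26');q=cv2.cvtColor(im,cv2.COLOR_BGR2GRAY)
# sleeve blobs: grey (darker/less yellow) inside tray
g=cv2.cvtColor(im,cv2.COLOR_BGR2LAB).astype(int);m=((g[:,:,2]<126)).astype('uint8')*255
for c in cv2.findContours(cv2.morphologyEx(m,cv2.MORPH_OPEN,np.ones((5,5))),cv2.RETR_EXTERNAL,cv2.CHAIN_APPROX_SIMPLE)[0]:
    if cv2.contourArea(c)>600:
        x,y,w,h=cv2.boundingRect(c);print(x,y,w,h,cv2.contourArea(c),np.round(onz('wrist',x+w/2,y+h/2,.025),3))
print(proj('wrist',[.624,-.284,.025]),proj('wrist',[.637,-.226,.025]))
im2=shot('scene','s26')
E
```

```text
{'time': 51.55, 'ee_pos': [0.624, -0.285, 0.308], 'tcp_rot': [179.98, -0.047, -179.991], 'wrist_force': [0.555, -0.501, -0.131], 'opening': 0.047, 'grasp_force': 0.0} q [-25.0, 23.0, 21.0, 88.0, -0.0, -25.0]
feeder xy [ 0.0488 -0.5691] grasp z 0.1533
0 149 121 209 21573.5 [ 0.669 -0.453  0.025]
[281.25167971 196.80718219] [360.06852936 213.75592465]
```

```bash
python3 - <<'E'
from h import *
im=cv2.imread('pics/w26.png');hs=cv2.cvtColor(im,cv2.COLOR_BGR2HSV)
print(hs[200,200:430:6,1]);print(hs[200,200:430:6,2]);print(hs[120:290:8,281,1],hs[120:290:8,281,2])
find('t27')
E
```

```text
[15 21 20 20 21 19 21 19 19 19  5  8  7  7  8  7  7 19 21 19 19 21 19  8
  5  8  7  5  7  6 21 21 21 19 19 19 19 19 20]
[118 194 138 187 186 186 186 123 123 123  98  97 151 153 152 153 153 186
 186 132 123 123 123  90  97  97 150 152 153 157 185 185 185 122 122 122
  80  81 188]
[19 19 20 20 19 20  7  7  8  7  8  8  7  7  7  7 19 21 21 22 21 22] [121 124 187 187 186 187 143 152 152 152 153 153 153 152 152 153 186 186
 186 186 185 186]
px tray [ 28  28 137] dish [90 20 64] bench [ 30  30 135]
blob [536, 370, 94, 89, 35] 2285.5 [-0.013 -0.916  0.015] [80 28 55]
blob [533, 274, 59, 51, 8] 2282.5 [ 0.281 -0.938  0.015] [ 47  12 154]
blob [163, 174, 110, 46, 4] 2630.5 [0.646 0.244 0.015] [83 33 61]
blob [277, 248, 142, 343, 28] 22389.0 [ 0.39  -0.125  0.015] [ 28  30 137]
blob [279, 72, 31, 560, 89] 7541.5 [ 0.986 -0.153  0.015] [80 14 53]
```

Both sleeves lie flat in the tray, at columns 260–300 and 338–378. Both leaf clips are on the bench, so the fourth compartment was empty from the start and the drum is now empty.

```bash
python3 -c "
from workcell import bot
print(bot.job_done())"
```

```text
the job is handed in; nothing more can be done
None
```

I emptied the drum of its three sleeves one at a time and handed the job in; no verdict was returned: the first stopped at the pin's nose and is in the round dish, the second and third went fully home and are in the white tray.

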